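# Reassemble the cleaned coffee grinder and start a test dose

### The arm

A 7-joint arm with a two-finger parallel gripper is mounted at the origin on the work surface. World frame = base frame: x ahead of the robot, y to its left, z up, the work surface at z = 0. Lengths are in m, angles in rad, forces in N, time in s.
With the tool pointing down it reaches from about 0.425 to 0.925 m from the base axis. Payload 6.8 kg.
Tool frame: the origin (TCP) lies midway between the tips of the shut fingers; the grasp point (between the pads) lies 19 mm behind it; z points along the fingers, y is the direction in which the jaws open and shut (so a half turn about z gives the same grasp; the last joint's range is limited). The gripper opens to 85 mm and grips with 20 to 120 N. Pads are 22 mm wide; open, the fingers measure 114 mm over their backs; the gripper's body (76 mm by 85 mm) begins 54 mm behind the grasp point. The pads swing forward as they close: fully open they stand 13 mm farther back than shut.
Start: joints at [-0.108, 0.477, 0.022, 1.555, -0.011, 1.109, -0.083], TCP at [0.675, 0, 0.231] pointing down, gripper open.
Joint ranges: [-2.96, 2.96], [-0.34, 2.1], [-1.41, 1.46], [0.24, 2.44], [-1.37, 4.51], [0.17, 1.92], [-2.96, 2.96]. Speed limits (rad/s): [2.39, 2.39, 3.14, 3.14, 3.14, 3.14, 3.14].

### API

Orientations are given as a rotation vector (axis times angle).
In Python, from bench import r, imaging gives the robot as it stands.
- The arm moves only by the tool jog_arm, never from a script. Its argument "rows" is a list of rows, each an object with "delta_rot": the turn, a rotation vector about the tool's x, y, z in degrees, a list of three; "xyz": the shift along the tool's x, y, z in cm, a list of three; "fingers": the closure, from 0 (fully open) to 1 (shut). A call has exactly 5 rows; each row is the pose to reach, as a shift and turn from the pose measured when the call began, along the tool's axes at that moment; what a row does not reach only later rows make up. A row lasts 1/12 s, in which the tool goes at most 41.7 mm and 7.16 degrees, less where a joint would pass 70% of its speed; a pose out of reach is approached as far as the arm can. A call with a gripper value outside its range is refused whole. The fingers move at their own pace and stop on an object; "grip_force" is the grip in N (left out, the last holds). Time passes only in rows, so rows that repeat a pose let the fingers close, or fill a call up. It gives the time, the measured TCP pose, the force and the opening at its end, in the units of the state.
- r.get_obs(): the state, without advancing time (a new reading comes with each control period).
- imaging.grab_frame(name): name is "scene" or "side" or "wrist"; returns the picture (480x640x3 uint8, blue, green, red); there is no depth.
- imaging.camera_info(name): a dict with "camera_matrix" (3x3 intrinsics, pixels), "xyz" and "attitude" of the camera in the world. Camera axes: x right, y down, z forward; pixel columns grow to the right and rows downward; lengths in m; the calibration is good to about 2 mm. The wrist camera is an equidistant fisheye: a pixel r from the principal point sees the ray r / f radians off the axis. A picture is of the moment at which its call begins: read the wrist's pose just before it. camera_info takes no time and is no camera call; for the wrist camera it gives the pose at the moment of the call.
- r.hand_in(): hands the job in, once; it reports no verdict.
Trained networks look in the newest picture that a camera, given by its name, has taken for a name from the list of things; names that differ only in an ending like _2 or _b are one class to them, and where a whole thing is asked for, a point or a joint stands for the part that bears it (a point fixed in the world has none). Each returns a list of dicts, best first, with "conf" (0 to 1); they miss things now and then, are a little off and sometimes report something else, mostly with a low value. They report only what shows in the picture. A call takes as long as a camera call. They do not tell look-alikes from the thing itself.
- imaging.find_in(camera, query): "position" ([column, row] in pixels, amid what is visible of it).
- imaging.cut_out(camera, query): "region" (480x640 bool, what is visible of it) and "position" ([column, row] in pixels, amid what is visible of it).
- imaging.tip_of(camera, query): "position" ([column, row] in pixels: a listed point, or the origin of a listed thing).
The state is a dict: "clock": time; "joints": joint angles; "qvel": joint speeds; "tau": joint torques, N m; "tcp_pos": TCP position; "orientation": TCP orientation; "contact_force": force on the tool from outside, world axes, zero at the start; "moment": the same for the moment, N m; "grip_width": finger opening in m.
Only numpy, scipy, OpenCV 4.12 (cv2) and the standard library are available. Lean on these libraries where they do the work, as an engineer would, in place of code of your own. Each camera call takes 0.05 s, during which the arm holds its last target.

### The job

The shop's coffee grinder has been cleaned: put it back together in order - brass burr ring on the grinder's collar, then the aluminium hopper on the burr ring, then the lid on the hopper - each turned so that its two orange lugs drop into the two notches below and it sits fully down and is let go. Once it is closed, press the white dose key and then the green start key, one at a time and each right down, and take the hand away. Leave the red stop key alone, press no key while the grinder is still open, and leave the tin, the cup and the brush where they are.

Things in the scene. Friction and masses are not known exactly. Their poses are not given: they have to be found in the camera images.
- grinder: Fixed coffee grinder: grey box with black top, 170 (x) by 250 (y) by 160 mm high; origin under its middle, z up, x from the drawer front to the rear. On its top: the round collar 60 mm to -y of the middle; a row of three keys along x, 78 mm to +y of the middle, white in front, green in the middle, red at the rear, 46 mm apart; a flat display between
- collar (a point): Centre of the rim of the grinder's aluminium collar, 178 mm above the counter, axes as the grinder's. Collar: 76 mm outside, bore 47 mm, 18 mm proud of the black top, two open-topped notches through its wall at +x and -x, 13.4 mm wide, 11 mm deep. A black index dial 98 mm across and 8 mm high surrounds its foot
- burr_centre (a point): Centre (20 mm up) of the loose brass burr ring, 40 mm high, 0.19-0.29 kg, z up. Foot: 43 mm spigot, 10 mm high, chamfered, with two round-bottomed orange lugs at +x and -x, 10 mm wide and high, reaching 35 mm from the axis. Then a body 60 mm across, 30 mm high, gripped across y; its shoulder lands on the rim below
- burr_rim (a point): Centre of the burr ring's upper rim, 20 mm above its centre: bore 47 mm, 12 mm deep, and two notches at +x and -x, 13.4 mm wide, 11 mm deep, for the hopper. The ring fits a half turn round as well. Seated on the collar, its centre is 10 mm above collar (lugs merely standing on the rim: about 20 mm)
- hopper_centre (a point): Centre (32.5 mm up) of the loose aluminium hopper, an open tube 65 mm high, 0.14-0.20 kg, z up. Spigot and orange lugs at +x and -x as on the burr ring (10 mm high), then a body 60 mm across, 55 mm high, walls 6.5 mm, gripped across y. Fits a half turn round as well. Seated on the ring, this point is 42.5 mm above burr_centre
- hopper_rim (a point): Centre of the hopper's upper rim, 32.5 mm above its centre: bore 47 mm and two notches at +x and -x, 13.4 mm wide, 11 mm deep, for the lid
- lid_centre (a point): Centre (20.5 mm up) of the loose black lid, 41 mm high, 0.08-0.12 kg, z up. Spigot and orange lugs at +x and -x as on the ring (10 mm high), a disc 60 mm across and 5 mm thick, then a wooden grip bar 44 mm long along x, 16 mm wide along y, from 15 to 41 mm above the underside. Fits a half turn round as well. Seated, this point is 43 mm above hopper_centre
- key_dose_top (a point): Centre of the top of the white dose key, the front one: round spring key 24 mm across, pressed straight down; its top is 21 mm above the grinder's black top, in a dark housing 40 mm across and 12 mm high
- key_start_top (a point): Centre of the top of the green start key, the middle one, like the white one; pressed straight down
- key_stop_top (a point): Centre of the top of the red stop key, the rear one, like the white one; to be left alone
- key_dose (a joint): Travel of the white key: 0 up, 0.005 m fully down; it springs back by itself; about 4 N at the bottom; counts as pressed beyond 0.004
- key_start (a joint): Travel of the green key: 0 up, 0.005 m fully down; it springs back by itself; about 4 N at the bottom; counts as pressed beyond 0.004
- key_stop (a joint): Travel of the red key: 0 up, 0.005 m fully down; to be left up
- tin_centre (a point): Centre (35 mm up) of a red coffee tin with a brass cap, 75 mm across, 70 mm high, loose; to be left alone
- dosing_cup_centre (a point): Centre (22 mm up) of a small steel cup, 58 mm across, 45 mm high, loose; to be left alone
- brush_grip (a point): Handle of a cleaning brush, some 200 mm long, lying on the counter, its axis along x; to be left alone
There are look-alikes about, which are no part of the job. Leave any purple look-alike of the part that bears hopper_centre alone.

How it is judged:
On the way, in this order (a step that is already met when the one before it is completed fails the run):
1. the burr ring sits down on the collar, its lugs in the collar's notches (z of burr_centre in the frame of collar below 0.0125 m and horizontal distance between burr_centre and collar below 0.005 m and angle between the x axis of burr_centre and the x axis of collar, either way round below 0.12 rad and angle between the z axis of burr_centre and the z axis of collar, either way round below 0.08 rad), for 0.2 s.
2. the hopper sits down on the seated burr ring, its lugs in the ring's notches (all of step 1 and z of hopper_centre in the frame of burr_centre below 0.045 m and horizontal distance between hopper_centre and burr_centre below 0.005 m and angle between the x axis of hopper_centre and the x axis of burr_centre, either way round below 0.12 rad and angle between the z axis of hopper_centre and the z axis of burr_centre, either way round below 0.08 rad), for 0.2 s.
3. the lid sits down on the hopper, its lugs in the hopper's notches (all of step 2 and z of lid_centre in the frame of hopper_centre below 0.0455 m and horizontal distance between lid_centre and hopper_centre below 0.005 m and angle between the x axis of lid_centre and the x axis of hopper_centre, either way round below 0.12 rad and angle between the z axis of lid_centre and the z axis of hopper_centre, either way round below 0.08 rad), for 0.2 s.
4. the white dose key is pressed down (value of joint key_dose above 0.004 m), for 0.04 s.
5. the green start key is pressed down, the white one being up again (value of joint key_start above 0.004 m and value of joint key_dose below 0.0015 m), for 0.04 s.
At the end, for the whole second after the job is handed in: Ring on collar, hopper on ring, lid on hopper, each within 2.5 mm of its seated height, 5 mm and 0.08 rad of the axis below, lugs within 0.12 rad of the notches; all keys up (under 1.5 mm) and still; tin, cup and brush within 40 mm of their places (all of step 3 and velocity of joint each of key_dose, key_start, key_stop below 0.01 m/s and value of joint each of key_dose, key_start, key_stop below 0.0015 m and distance of each of tin_centre, dosing_cup_centre, brush_grip from where it was at the start of the episode below 0.04 m); the robot touches nothing.
It fails at once if the white or green key is pressed (beyond 2.5 mm) while the grinder is not closed by ring, hopper and lid (value of joint any of key_dose, key_start above 0.0025 m and not (z of burr_centre in the frame of collar below 0.0125 m and horizontal distance between burr_centre and collar below 0.005 m and angle between the x axis of burr_centre and the x axis of collar, either way round below 0.12 rad and angle between the z axis of burr_centre and the z axis of collar, either way round below 0.08 rad and z of hopper_centre in the frame of burr_centre below 0.045 m and horizontal distance between hopper_centre and burr_centre below 0.005 m and angle between the x axis of hopper_centre and the x axis of burr_centre, either way round below 0.12 rad and angle between the z axis of hopper_centre and the z axis of burr_centre, either way round below 0.08 rad and z of lid_centre in the frame of hopper_centre below 0.0455 m and horizontal distance between lid_centre and hopper_centre below 0.005 m and angle between the x axis of lid_centre and the x axis of hopper_centre, either way round below 0.12 rad and angle between the z axis of lid_centre and the z axis of hopper_centre, either way round below 0.08 rad)).
It fails at once if the red stop key is pressed (beyond 2.5 mm) (value of joint key_stop above 0.0025 m).
It fails at once if the white and green keys are down together (both beyond 2.5 mm) (value of joint each of key_dose, key_start above 0.0025 m).
It fails at once if the tin, the cup or the brush is pushed more than 40 mm from its place (distance of any of tin_centre, dosing_cup_centre, brush_grip from where it was at the start of the episode above 0.04 m).
It also fails if it takes over 72 s, if anything falls off the work surface, if the arm or the gripper's body presses on something with over 40 N, if the wrist force passes 120 N, or if a joint passes its speed limit or range.

## Working session

There is one attempt and no reset: what is moved stays moved. The work goes in short steps, Python scripts to look and compute and a tool call to move; the robot and the scene stay as the last step left them, time stands still between calls to the robot, and variables do not carry over. Pictures are saved under pics/ and viewed, and the job is handed in when it is done.

Besides the shell and the picture viewer there is one more tool, called as name([rows], argument=value, ...), one row to a line, values as JSON. jog_arm: Moves the arm, as the interface text tells. Its arguments: {"type":"object","properties":{"rows":{"type":"array","items":{"type":"object","properties":{"delta_rot":{"type":"array","items":{"type":"number"}},"xyz":{"type":"array","items":{"type":"number"}},"fingers":{"type":"number"}}}},"grip_force":{"type":"number"}},"required":["rows"]}

```bash
ls -la; mkdir -p pics; cat > h.py <<'E'
import numpy as np,cv2
from scipy.spatial.transform import Rotation as R
from bench import r, imaging
E
python3 - <<'E'
from h import *
o=r.get_obs(); print({k:np.round(v,4) if not isinstance(v,(str,)) else v for k,v in o.items()})
for n in ["scene","side","wrist"]:
    print(n,imaging.camera_info(n))
    cv2.imwrite(f"pics/{n}0.png",imaging.grab_frame(n))
E
```

```text
total 12
drwxr-xr-x  3 agent agent 4096 Dec  7 01:50 .
drwxr-xr-x 23 root  root  4096 Dec  7 01:49 ..
drwxr-xr-x  2 agent agent 4096 Dec  7 01:50 pics
{'clock': np.float64(0.0), 'joints': array([-0.1081,  0.4778,  0.0223,  1.5565, -0.0115,  1.1093, -0.0831]), 'qvel': array([ 0.0019,  0.0008, -0.0001,  0.0005, -0.0002, -0.0003,  0.0004]), 'tau': array([-5.00000e-04, -5.96444e+01,  1.60770e+00, -2.81195e+01,
        1.24000e-02,  9.40000e-03,  0.00000e+00]), 'tcp_pos': array([ 0.6744, -0.    ,  0.2303]), 'orientation': array([-2.2206e+00, -2.2205e+00,  2.2000e-03]), 'contact_force': array([-0.8158, -0.052 , -0.0504]), 'moment': array([ 0.0287, -0.0038,  0.0779]), 'grip_width': np.float64(0.0853)}
scene {'camera_matrix': array([[445.8819651 ,   0.        , 318.81313203],
       [  0.        , 445.8819651 , 244.09599891],
       [  0.        ,   0.        ,   1.        ]]), 'xyz': array([1.30786632, 0.19807714, 0.91400647]), 'attitude': array([-1.55357936, -1.99281282,  0.81394979])}
side {'camera_matrix': array([[566.78035831,   0.        , 322.79251809],
       [  0.        , 566.78035831, 241.16376918],
       [  0.        ,   0.        ,   1.        ]]), 'xyz': array([-0.23517074, -0.89428414,  0.8465553 ]), 'attitude': array([-2.00722294,  0.76320532, -0.39559215])}
wrist {'camera_matrix': array([[371.64829954,   0.        , 318.9521328 ],
       [  0.        , 371.64829954, 239.93876193],
       [  0.        ,   0.        ,   1.        ]]), 'xyz': array([0.67473867, 0.07117274, 0.37162734]), 'attitude': array([ 2.85648199e+00, -2.17167808e-04, -2.13033594e-03])}
```

View pics/scene0.png

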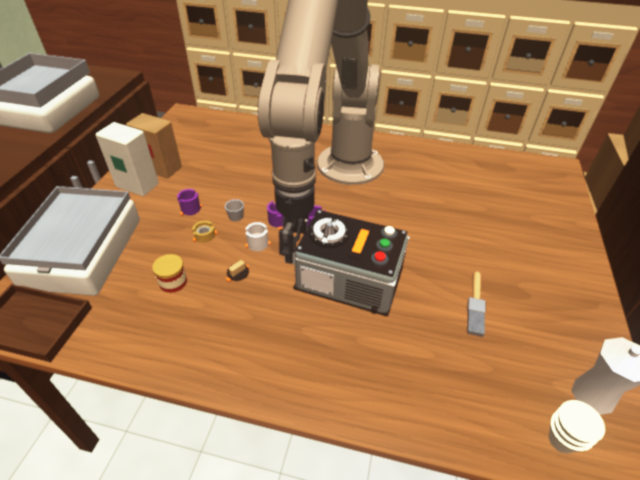

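View pics/side0.png

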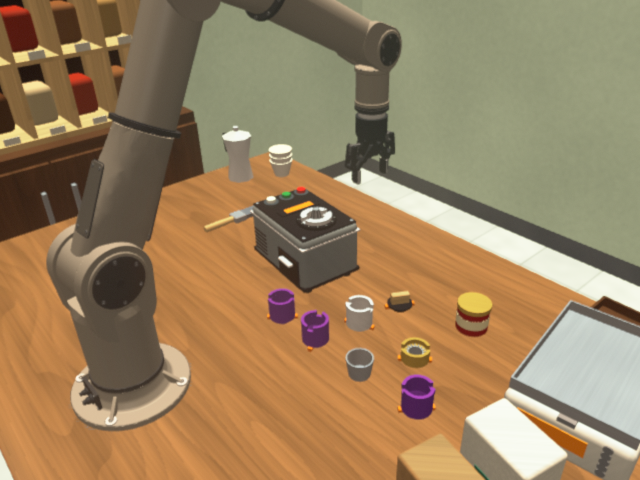

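View pics/wrist0.png

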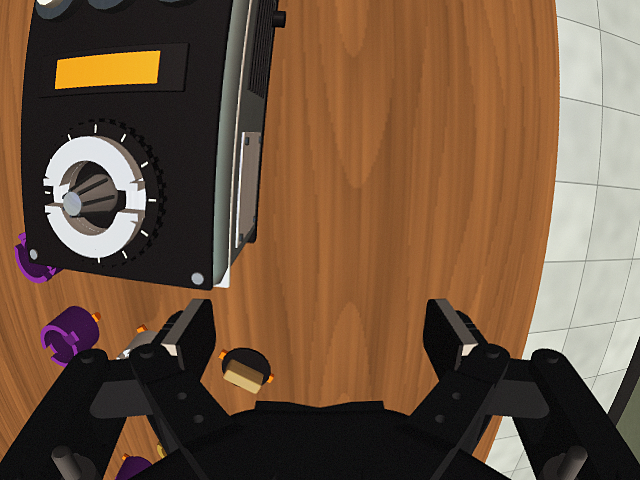

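```bash
cat >> h.py <<'E'
def ray(name,px,ci=None):
    ci=ci or imaging.camera_info(name)
    K=ci["camera_matrix"];u=(px[0]-K[0,2])/K[0,0];v=(px[1]-K[1,2])/K[1,1]
    if name.startswith("wrist"):
        th=np.hypot(u,v); d=np.array([u/th*np.sin(th),v/th*np.sin(th),np.cos(th)]) if th>1e-9 else np.array([0,0,1.])
    else: d=np.array([u,v,1.]); d/=np.linalg.norm(d)
    return ci["xyz"],R.from_rotvec(ci["attitude"]).apply(d)
def tri(rays):
    A=0;b=0
    for p,d in rays:
        M=np.eye(3)-np.outer(d,d);A=A+M;b=b+M@p
    x=np.linalg.solve(A,b)
    return x,[np.linalg.norm((np.eye(3)-np.outer(d,d))@(x-p)) for p,d in rays]
def atz(ry,z):
    p,d=ry; return p+d*(z-p[2])/d[2]
def proj(name,X,ci=None):
    ci=ci or imaging.camera_info(name);K=ci["camera_matrix"]
    c=R.from_rotvec(ci["attitude"]).inv().apply(np.asarray(X,float)-ci["xyz"])
    if name.startswith("wrist"):
        th=np.arctan2(np.hypot(c[0],c[1]),c[2]);q=np.hypot(c[0],c[1])+1e-12
        return np.array([K[0,2]+K[0,0]*th*c[0]/q,K[1,2]+K[1,1]*th*c[1]/q])
    return np.array([K[0,2]+K[0,0]*c[0]/c[2],K[1,2]+K[1,1]*c[1]/c[2]])
def goto(pos,yaw=None,o=None):
    """deltas to reach TCP pos (world) pointing down with tool-y at world angle yaw (mod pi)"""
    o=o or r.get_obs();Rc=R.from_rotvec(o["orientation"])
    d=Rc.inv().apply(np.asarray(pos)-o["tcp_pos"])*100
    y=Rc.as_matrix()[:,1];cur=np.arctan2(y[1],y[0])
    if yaw is None: yaw=cur
    best=None
    for k in (-1,0,1,2):
        a=yaw+k*np.pi
        yv=np.array([np.cos(a),np.sin(a),0]);z=np.array([0,0,-1.]);x=np.cross(yv,z)
        rv=(Rc.inv()*R.from_matrix(np.stack([x,yv,z],1))).as_rotvec(degrees=True)
        if best is None or np.linalg.norm(rv)<np.linalg.norm(best): best=rv
    print("xyz cm",np.round(d,2),"rot deg",np.round(best,2),"| cur yaw deg",round(np.degrees(cur),2),"q7",round(o["joints"][6],2))
E
python3 - <<'E'
from h import *
print(R.from_rotvec(r.get_obs()["orientation"]).as_matrix().round(3))
for n in ["scene","side"]: imaging.grab_frame(n)
for q in ["collar","burr_rim","burr_centre","hopper_rim","hopper_centre","lid_centre","key_dose_top","key_start_top","key_stop_top","grinder","dosing_cup_centre","tin_centre"]:
    a=imaging.tip_of("scene",q);b=imaging.tip_of("side",q)
    print(q,[(np.round(x["position"]),round(x["conf"],2)) for x in a[:4]],[(np.round(x["position"]),round(x["conf"],2)) for x in b[:4]])
    for x in a[:4]:
        for y in b[:4]:
            X,e=tri([ray("scene",x["position"]),ray("side",y["position"])])
            if max(e)<0.008: print("   ",X.round(4),np.round(e[0],4))
print(r.get_obs()["clock"])
E
```

```text
[[-0.     1.    -0.001]
 [ 1.     0.    -0.   ]
 [-0.    -0.001 -1.   ]]
collar [(array([331., 228.]), 0.56)] [(array([317., 217.]), 0.67)]
    [0.5314 0.0428 0.1745] 0.0046
burr_rim [(array([477., 289.]), 0.72)] [(array([415., 344.]), 0.91)]
burr_centre [(array([204., 232.]), 0.81)] [(array([414., 351.]), 0.84)]
    [ 0.4761 -0.3339  0.0267] 0.0003
hopper_rim [(array([256., 229.]), 0.75), (array([234., 212.]), 0.71), (array([279., 208.]), 0.65), (array([316., 212.]), 0.65)] [(array([418., 388.]), 0.92), (array([312., 319.]), 0.76), (array([280., 294.]), 0.74), (array([360., 304.]), 0.72)]
    [ 0.4682 -0.1781  0.067 ] 0.0016
    [ 0.3602 -0.1432  0.0605] 0.0001
    [ 0.3573 -0.0325  0.0696] 0.0005
hopper_centre [(array([187., 206.]), 0.85), (array([257., 238.]), 0.82), (array([278., 213.]), 0.67), (array([315., 219.]), 0.46)] [(array([314., 330.]), 0.96), (array([280., 307.]), 0.93), (array([361., 312.]), 0.64), (array([414., 403.]), 0.55)]
    [ 0.3761 -0.4298  0.021 ] 0.0057
    [ 0.4742 -0.1748  0.0363] 0.0015
    [ 0.3564 -0.1492  0.0366] 0.0013
    [ 0.3518 -0.0355  0.0369] 0.0003
lid_centre [(array([239., 270.]), 0.73)] [(array([400., 299.]), 0.81)]
    [ 0.5883 -0.1886  0.0223] 0.0031
key_dose_top [(array([390., 229.]), 0.48)] [(array([268., 198.]), 0.48)]
    [0.4968 0.1876 0.1809] 0.0018
key_start_top [(array([385., 242.]), 0.48)] [(array([362., 314.]), 0.61), (array([285., 192.]), 0.44)]
    [0.5481 0.182  0.1822] 0.0017
key_stop_top [(array([379., 254.]), 0.59)] [(array([303., 187.]), 0.62)]
    [0.5964 0.1717 0.1862] 0.0018
grinder [(array([348., 280.]), 0.6)] [(array([305., 266.]), 0.7)]
    [0.5325 0.0993 0.0013] 0.0023
dosing_cup_centre [(array([236., 213.]), 0.62), (array([257., 228.]), 0.44)] [(array([360., 366.]), 0.63)]
    [ 0.3667 -0.2825  0.0178] 0.002
tin_centre [(array([166., 274.]), 0.94), (array([382., 238.]), 0.48)] [(array([474., 317.]), 0.6)]
    [ 0.6549 -0.3573  0.0324] 0.0034
1.45
```

```bash
python3 - <<'E'
from h import *
goto([0.58,-0.17,0.25]); goto([0.50,-0.33,0.25])
E
```

```text
xyz cm [-17.    -9.5   -1.87] rot deg [ 0. -0.  0.] | cur yaw deg 0.0 q7 -0.08
xyz cm [-33.   -17.5   -1.87] rot deg [ 0. -0.  0.] | cur yaw deg 0.0 q7 -0.08
```

jog_arm([
  {"xyz": [-4, -2.2, -0.5]},
  {"xyz": [-8, -4.5, -1]},
  {"xyz": [-12, -6.7, -1.5]},
  {"xyz": [-16, -9, -1.8]},
  {"xyz": [-18, -9.5, -1.8]},
])

```text
$.rows[0]: bad value
```

```bash
cat >> h.py <<'E'
import json
def snap(tag):
    ci=imaging.camera_info("wrist");im=imaging.grab_frame("wrist")
    cv2.imwrite(f"pics/{tag}.png",im)
    json.dump({k:np.asarray(v).tolist() for k,v in ci.items()},open(f"pics/{tag}.json","w"))
    return ci,im
def loadci(tag): return {k:np.array(v) for k,v in json.load(open(f"pics/{tag}.json")).items()}
E
python3 - <<'E'
from h import *
ci,im=snap("w1");print(r.get_obs()["tcp_pos"],r.get_obs()["clock"])
for q in ["burr_rim","hopper_rim","hopper_centre","lid_centre","collar"]:
    print(q,[(np.round(x["position"]),round(x["conf"],2)) for x in imaging.tip_of("wrist",q)[:4]])
E
```

```text
[6.74993631e-01 8.99007730e-06 2.31277682e-01] 1.5
burr_rim [(array([177., 455.]), 0.41)]
hopper_rim [(array([ 30., 258.]), 0.93), (array([ 60., 348.]), 0.74)]
hopper_centre [(array([134., 479.]), 0.88)]
lid_centre [(array([244., 372.]), 0.57)]
collar [(array([ 85., 198.]), 0.61)]
```

View pics/w1.png

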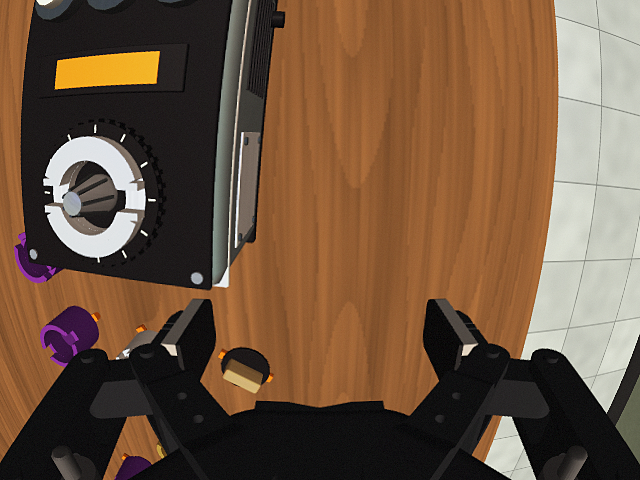

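Same view (move refused: all three fields needed per row). Collar at (95,198), lid (244,372).

jog_arm([
  {"xyz": [-4, -2.2, -0.5], "delta_rot": [0, 0, 0], "fingers": 0},
  {"xyz": [-8, -4.5, -1], "delta_rot": [0, 0, 0], "fingers": 0},
  {"xyz": [-12, -6.7, -1.5], "delta_rot": [0, 0, 0], "fingers": 0},
  {"xyz": [-16, -9, -1.8], "delta_rot": [0, 0, 0], "fingers": 0},
  {"xyz": [-18, -9.5, -1.8], "delta_rot": [0, 0, 0], "fingers": 0},
])

```text
clock: 2.17
tcp_pos: [0.5783, -0.182, 0.2501]
orientation: [2.222, 2.22, 0.0]
contact_force: [0.2, -0.6, -0.6]
grip_width: 0.0853
```

```bash
python3 - <<'E'
from h import *
ci,im=snap("w2");print(r.get_obs()["tcp_pos"],r.get_obs()["clock"],np.abs(r.get_obs()["qvel"]).max())
for q in ["burr_rim","hopper_rim","hopper_centre","lid_centre","collar"]:
    print(q,[(np.round(x["position"]),round(x["conf"],2)) for x in imaging.tip_of("wrist",q)[:4]])
E
```

```text
[ 0.57492958 -0.19212099  0.25044122] 2.2167 0.14308821990945472
burr_rim [(array([228., 344.]), 0.81), (array([230., 335.]), 0.61)]
hopper_rim [(array([101., 190.]), 0.86), (array([200., 210.]), 0.62), (array([94., 78.]), 0.57), (array([385., 353.]), 0.18)]
hopper_centre [(array([211., 208.]), 0.92), (array([116., 185.]), 0.82)]
lid_centre [(array([327., 218.]), 0.95)]
collar []
```

View pics/w2.png

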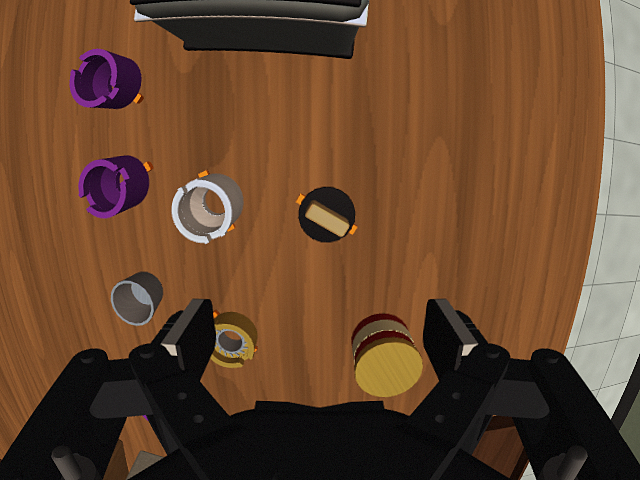

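jog_arm([
  {"xyz": [-4, -1.8, 0], "delta_rot": [0, 0, 0], "fingers": 0},
  {"xyz": [-8, -3.6, 0], "delta_rot": [0, 0, 0], "fingers": 0},
  {"xyz": [-12, -5.5, 0], "delta_rot": [0, 0, 0], "fingers": 0},
  {"xyz": [-15.5, -7.5, 0], "delta_rot": [0, 0, 0], "fingers": 0},
  {"xyz": [-16, -7.5, 0], "delta_rot": [0, 0, 0], "fingers": 0},
])

```text
clock: 2.88
tcp_pos: [0.5016, -0.345, 0.2491]
orientation: [2.227, 2.215, -0.005]
contact_force: [-0.1, -0.6, 0.8]
grip_width: 0.0856
```

```bash
python3 - <<'E'
from h import *
ci,im=snap("w3");print(r.get_obs()["tcp_pos"],r.get_obs()["clock"],np.abs(r.get_obs()["qvel"]).max())
for q in ["burr_rim","burr_centre","hopper_rim","hopper_centre","lid_centre","collar"]:
    print(q,[(np.round(x["position"]),round(x["conf"],2)) for x in imaging.tip_of("wrist",q)[:4]])
E
```

```text
[ 0.50303236 -0.34405185  0.24911089] 2.9333 0.06352126999485067
burr_rim [(array([293., 206.]), 0.94)]
burr_centre []
hopper_rim [(array([278.,  30.]), 0.87), (array([198., 299.]), 0.85), (array([164.,  15.]), 0.67)]
hopper_centre [(array([284.,  37.]), 0.72), (array([202., 287.]), 0.68)]
lid_centre [(array([403.,  60.]), 0.73)]
collar []
```

View pics/w3.png

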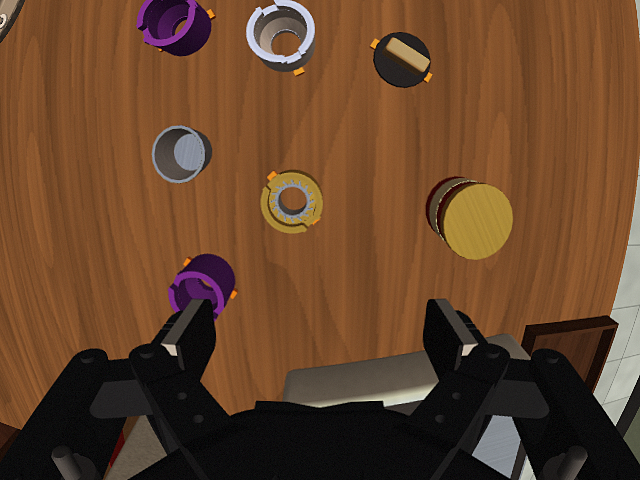

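```bash
cat >> h.py <<'E'
from scipy.optimize import minimize
def circ(rad,z,n=48):
    t=np.linspace(0,2*np.pi,n,endpoint=False);return np.stack([rad*np.cos(t),rad*np.sin(t),0*t+z],1)
def box(x0,x1,y0,y1,z0,z1): return np.array([[x,y,z] for x in(x0,x1) for y in(y0,y1) for z in(z0,z1)],float)
def lugs(): return [box(.02,.035,-.005,.005,0,.010),box(-.035,-.02,-.005,.005,0,.010)]
MOD={"ring":[np.vstack([circ(.03,.010),circ(.03,.040)])]+lugs(),
"hopper":[np.vstack([circ(.03,.010),circ(.03,.065)])]+lugs(),
"lid":[np.vstack([circ(.03,.010),circ(.03,.015)]),box(-.022,.022,-.008,.008,.015,.041)]+lugs()}
S=4
def render(mod,p,ci,box0,name="wrist"):
    x,y,z,yaw=p;Rz=R.from_euler("z",yaw);m=np.zeros((box0[3]*S,box0[2]*S),np.uint8)
    for pts in mod:
        q=np.array([proj(name,v,ci) for v in Rz.apply(pts)+[x,y,z]])
        q=((q-[box0[0],box0[1]]+0.5)*S*16).astype(np.int32)
        cv2.fillConvexPoly(m,cv2.convexHull(q),1,shift=4)
    return m
def fit(mod,mask,ci,p0,fz=True,name="wrist"):
    ys,xs=np.where(mask);b=(xs.min()-15,ys.min()-15,np.ptp(xs)+31,np.ptp(ys)+31)
    M=np.zeros((b[3],b[2]),np.float32)
    y0,x0=max(b[1],0),max(b[0],0);sub=mask[y0:b[1]+b[3],x0:b[0]+b[2]]
    M[y0-b[1]:y0-b[1]+sub.shape[0],x0-b[0]:x0-b[0]+sub.shape[1]]=sub
    M=(cv2.resize(M,None,fx=S,fy=S,interpolation=cv2.INTER_LINEAR)>.5).astype(np.uint8)
    sc=np.array([.001,.001,.001,.02])
    f=lambda q:(render(mod,[p0[0]+q[0]*.001,p0[1]+q[1]*.001,p0[2]+(q[2]*.001 if fz else 0),p0[3]+q[-1]*.02],ci,b,name)!=M).sum()/S/S
    n=4 if fz else 3;best=None
    for s in (8,3):
        q0=np.zeros(n) if best is None else best.x
        res=minimize(f,q0,method="Nelder-Mead",options=dict(initial_simplex=np.vstack([q0]+[q0+s*e for e in np.eye(n)]),maxiter=300,xatol=.02,fatol=.1))
        if best is None or res.fun<best.fun:best=res
    q=best.x
    return np.array([p0[0]+q[0]*.001,p0[1]+q[1]*.001,p0[2]+(q[2]*.001 if fz else 0),p0[3]+q[-1]*.02]),best.fun,M.sum()/S/S
E
python3 - <<'E'
from h import *
ci=loadci("w3")
cs=imaging.cut_out("wrist","burr_centre")
print([(c["conf"],c["position"],c["region"].sum()) for c in cs])
m=cs[0]["region"];np.save("pics/ringmask.npy",m)
a,b=[atz(ray("wrist",p,ci),.005) for p in((272,176),(316,222))];print(a,b,(a+b)/2,np.degrees(np.arctan2(*(b-a)[1::-1])),np.linalg.norm(a-b))
yaw0=np.arctan2(*(b-a)[1::-1])
c=(a+b)/2
for fz in(0,1):
    p,e,A=fit(MOD["ring"],m,ci,[c[0],c[1],0,yaw0],fz);print(p.round(4),np.degrees(p[3]),e,A)
im=cv2.imread("pics/w3.png")
v=im.copy();v[m]=v[m]//2+[128,0,0]
cv2.imwrite("pics/c3.png",np.hstack([cv2.resize(t[150:260,230:350],None,fx=3.3,fy=3.3,interpolation=cv2.INTER_CUBIC) for t in (im,v)]))
E
```

```text
[(0.88, [288.3, 208.3], np.int64(2751))]
[ 0.45239236 -0.31755386  0.005     ] [ 0.49796015 -0.36744674  0.005     ] [ 0.47517626 -0.3425003   0.005     ] -47.594156537965176 0.06757013438352587
[ 0.4746 -0.3401  0.     -0.8008] -45.88468672170303 531.125 2751.0
[ 4.746e-01 -3.401e-01  4.000e-04 -8.084e-01] -46.31850146952818 531.75 2751.0
```

View pics/c3.png

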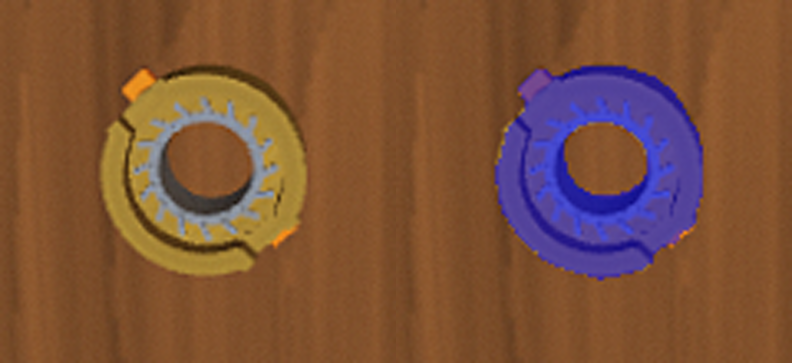

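```bash
cat >> h.py <<'E'
def fill(m):
    c,_=cv2.findContours(m.astype(np.uint8),cv2.RETR_EXTERNAL,cv2.CHAIN_APPROX_NONE)
    o=np.zeros(m.shape,np.uint8);cv2.drawContours(o,[max(c,key=cv2.contourArea)],-1,1,-1);return o.astype(bool)
E
python3 - <<'E'
from h import *
ci=loadci("w3");m=fill(np.load("pics/ringmask.npy"))
for fz in(0,1):
    p,e,A=fit(MOD["ring"],m,ci,[.4746,-.3401,0,-.8],fz);print(p.round(4),np.degrees(p[3]),e,A)
X,e=tri([ray("wrist",(293,206),ci),ray("wrist",(228,344),loadci("w2"))]);print("rim tri",X,e)
goto([p[0],p[1],.10],p[3]+np.pi/2)
# candidates for others
im=cv2.imread("pics/w2.png");ci=loadci("w2")
for n,a,b in(("hopper",(203,174),(232,228)),("lid",(300,199),(354,230))):
    a,b=[atz(ray("wrist",t,ci),.007) for t in(a,b)];print(n,(a+b)/2,np.degrees(np.arctan2(*(b-a)[1::-1])),np.linalg.norm(a-b))
E
```

```text
[ 0.4745 -0.3401  0.     -0.8038] -46.0570903311047 82.6875 3198.75
[ 4.744e-01 -3.403e-01 -8.000e-04 -8.109e-01] -46.46208019514973 81.75 3198.75
rim tri [ 0.47387231 -0.34432086  0.02873409] [np.float64(0.0018626510278180251), np.float64(0.0018626510278180123)]
xyz cm [-0.37 -3.28 14.9 ] rot deg [  0.06  -0.07 -43.24] | cur yaw deg 0.3 q7 0.54
hopper [ 0.4692806  -0.17987833  0.007     ] -63.98838567304219 0.06664660996202897
lid [ 0.58732447 -0.19554516  0.007     ] -30.40065500482653 0.06659862874520797
```

jog_arm([
  {"xyz": [-0.1, -0.8, 3], "delta_rot": [0, 0, -7], "fingers": 0},
  {"xyz": [-0.2, -1.6, 6], "delta_rot": [0, 0, -14], "fingers": 0},
  {"xyz": [-0.3, -2.4, 8.5], "delta_rot": [0, 0, -21], "fingers": 0},
  {"xyz": [-0.4, -3.2, 11], "delta_rot": [0, 0, -28], "fingers": 0},
  {"xyz": [-0.4, -3.3, 13], "delta_rot": [0, 0, -35], "fingers": 0},
])

```text
clock: 3.7
tcp_pos: [0.4727, -0.3396, 0.1171]
orientation: [-1.433, -2.793, -0.002]
contact_force: [0.4, 0.2, -0.2]
grip_width: 0.0854
```

```bash
python3 - <<'E'
from h import *
ci,im=snap("w4");
cs=imaging.cut_out("wrist","burr_centre");print([(c["conf"],c["position"],c["region"].sum()) for c in cs])
print([(np.round(x["position"]),round(x["conf"],2)) for x in imaging.tip_of("wrist","burr_rim")[:4]])
goto([.4745,-.3402,.10],np.radians(-46.2+90));goto([.4745,-.3402,.012],np.radians(-46.2+90))
if cs:
    m=fill(cs[0]["region"]);p,e,A=fit(MOD["ring"],m,ci,[.4746,-.3401,0,-.8],0);print(p.round(4),np.degrees(p[3]),e,A)
E
```

```text
[(0.67, [318.5, 253.5], np.int64(6574))]
[(array([322., 255.]), 0.61)]
xyz cm [-0.12  0.    1.79] rot deg [ 0.05 -0.23 -8.62] | cur yaw deg 35.18 q7 1.13
xyz cm [-0.15 -0.   10.59] rot deg [ 0.05 -0.23 -8.62] | cur yaw deg 35.18 q7 1.13
[ 0.474  -0.3398  0.     -0.8341] -47.788280592483936 300.5625 7438.75
```

View pics/w4.png

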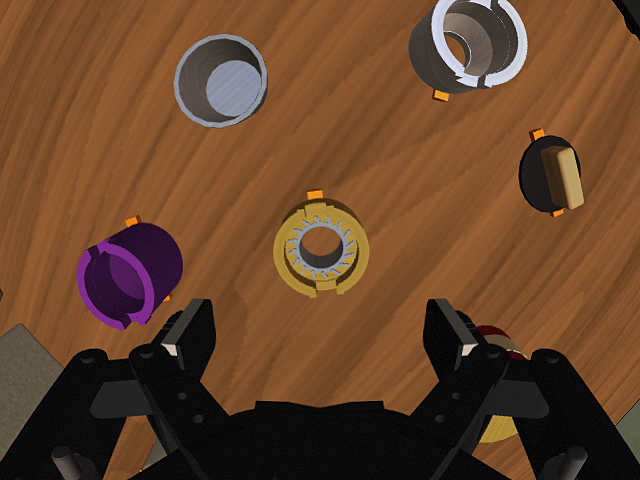

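jog_arm([
  {"xyz": [-0.1, 0, 3], "delta_rot": [0, -0.1, -5], "fingers": 0},
  {"xyz": [-0.1, 0, 6], "delta_rot": [0, -0.2, -8.2], "fingers": 0},
  {"xyz": [-0.12, 0, 8.5], "delta_rot": [0, -0.2, -8.2], "fingers": 0},
  {"xyz": [-0.12, 0, 10.5], "delta_rot": [0, -0.2, -8.2], "fingers": 0},
  {"xyz": [-0.12, 0, 10.5], "delta_rot": [0, -0.2, -8.2], "fingers": 0},
])

```text
clock: 4.27
tcp_pos: [0.4739, -0.3386, 0.011]
orientation: [-1.245, -2.881, -0.003]
contact_force: [-0.3, 1.5, 1.2]
grip_width: 0.0853
```

```bash
python3 - <<'E'
from h import *
ci,im=snap("w5");goto([.4742,-.340,.012],np.radians(-46.8+90));o=r.get_obs();print(o["tcp_pos"])
E
```

```text
xyz cm [-0.01 -0.09  0.08] rot deg [ 0.03 -0.1   0.08] | cur yaw deg 43.28 q7 1.24
[ 0.47480206 -0.33933337  0.01284814]
```

View pics/w5.png

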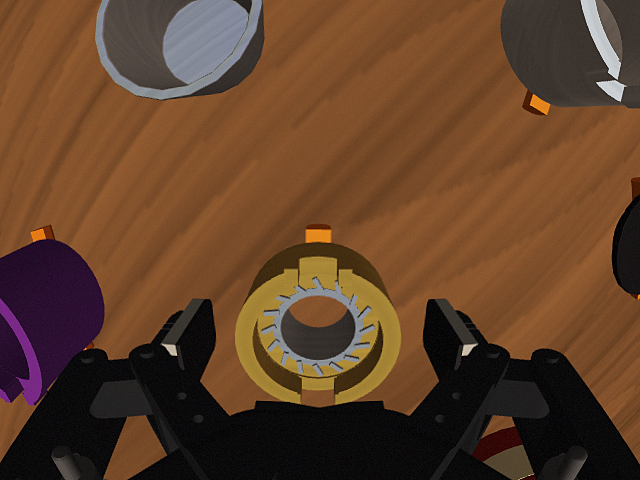

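Ring centred between the fingers, lug straight ahead at (318,234). Close.

jog_arm([
  {"xyz": [0, -0.1, 0.1], "delta_rot": [0, 0, 0], "fingers": 1},
  {"xyz": [0, -0.1, 0.1], "delta_rot": [0, 0, 0], "fingers": 1},
  {"xyz": [0, -0.1, 0.1], "delta_rot": [0, 0, 0], "fingers": 1},
  {"xyz": [0, -0.1, 0.1], "delta_rot": [0, 0, 0], "fingers": 1},
  {"xyz": [0, -0.1, 0.1], "delta_rot": [0, 0, 0], "fingers": 1},
], grip_force=50)

```text
clock: 4.73
tcp_pos: [0.4758, -0.3408, 0.0143]
orientation: [1.246, 2.881, 0.001]
contact_force: [-0.8, 0.9, 6.7]
grip_width: 0.0587
```

```bash
python3 - <<'E'
from h import *
ci,im=snap("w6");o=r.get_obs();print(o["tcp_pos"],o["grip_width"],o["clock"])
goto([.4742,-.340,.012],np.radians(-46.8+90));
goto([.527,.041-.10,.32],np.radians(81))
E
```

```text
[ 0.47576584 -0.34079315  0.01430417] 0.05878131015222751 4.7833
xyz cm [ 0.17 -0.06  0.23] rot deg [0.1  0.12 0.04] | cur yaw deg 43.24 q7 1.24
xyz cm [ 16.96  23.09 -30.56] rot deg [  0.06   0.15 -37.76] | cur yaw deg 43.24 q7 1.24
```

View pics/w6.png

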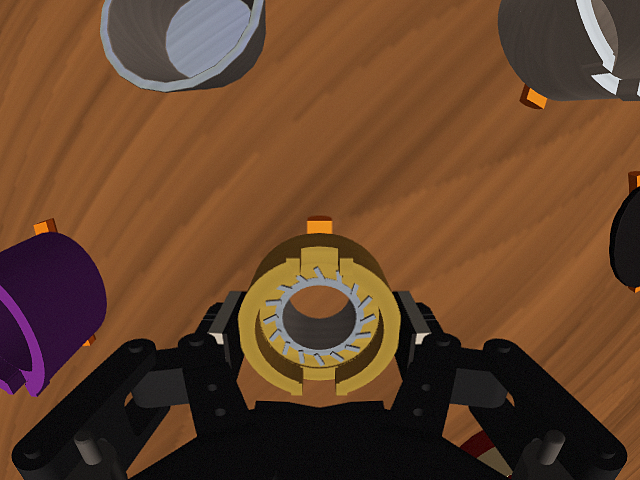

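```bash
python3 - <<'E'
from h import *
goto([.60,.03,.30],np.radians(81))
E
```

```text
xyz cm [ 18.44  34.5  -28.55] rot deg [  0.06   0.15 -37.76] | cur yaw deg 43.24 q7 1.24
```

jog_arm([
  {"xyz": [0, 0, -4], "delta_rot": [0, 0, 0], "fingers": 1},
  {"xyz": [0.3, 0.6, -8], "delta_rot": [0, 0, 0], "fingers": 1},
  {"xyz": [1.5, 3, -11], "delta_rot": [0, 0, -5], "fingers": 1},
  {"xyz": [3, 5.7, -14], "delta_rot": [0, 0, -11], "fingers": 1},
  {"xyz": [4.7, 8.7, -16], "delta_rot": [0, 0, -17], "fingers": 1},
])

```text
clock: 5.2
tcp_pos: [0.5073, -0.2481, 0.1786]
orientation: [0.803, 3.029, -0.003]
contact_force: [1.6, -0.1, -2.2]
grip_width: 0.0587
```

```bash
python3 - <<'E'
from h import *
o=r.get_obs();print(o["tcp_pos"],o["grip_width"],o["contact_force"])
goto([.60,.03,.31],np.radians(81))
E
```

```text
[ 0.50730478 -0.24810907  0.17864599] 0.05866201752310489 [ 1.56136702 -0.059576   -2.18488635]
xyz cm [  5.63  28.75 -13.17] rot deg [ -0.06   0.45 -20.71] | cur yaw deg 60.29 q7 1.34
```

jog_arm([
  {"xyz": [0.5, 3, -2.5], "delta_rot": [0, 0, -5], "fingers": 1},
  {"xyz": [1.2, 6, -5], "delta_rot": [0, 0, -10], "fingers": 1},
  {"xyz": [1.8, 9, -7.5], "delta_rot": [0, 0, -15], "fingers": 1},
  {"xyz": [2.4, 12.2, -10], "delta_rot": [0, 0, -20], "fingers": 1},
  {"xyz": [3, 15.5, -12.2], "delta_rot": [0, 0, -20.7], "fingers": 1},
])

```text
clock: 5.62
tcp_pos: [0.5572, -0.0971, 0.3036]
orientation: [0.241, 3.122, -0.006]
contact_force: [1.0, -0.1, -1.6]
grip_width: 0.0588
```

```bash
python3 - <<'E'
from h import *
o=r.get_obs();print(o["tcp_pos"],o["grip_width"],o["contact_force"])
goto([.60,.03,.31],np.radians(81))
E
```

```text
[ 0.55721601 -0.097117    0.30364507] 0.05875255610990173 [ 1.00354692 -0.11442502 -1.58824339]
xyz cm [-2.28 13.22 -0.65] rot deg [-0.18  0.59  0.16] | cur yaw deg 81.16 q7 1.41
```

jog_arm([
  {"xyz": [-0.7, 4, -0.2], "delta_rot": [-0.1, 0.3, 0], "fingers": 1},
  {"xyz": [-1.4, 8, -0.4], "delta_rot": [-0.2, 0.6, 0], "fingers": 1},
  {"xyz": [-2, 11, -0.6], "delta_rot": [-0.2, 0.6, 0], "fingers": 1},
  {"xyz": [-2.3, 13.2, -0.6], "delta_rot": [-0.2, 0.6, 0], "fingers": 1},
  {"xyz": [-2.3, 13.2, -0.6], "delta_rot": [-0.2, 0.6, 0], "fingers": 1},
])

```text
clock: 6.03
tcp_pos: [0.6006, 0.037, 0.3108]
orientation: [0.23, 3.132, 0.006]
contact_force: [-0.6, 0.4, -1.4]
grip_width: 0.0585
```

```bash
python3 - <<'E'
from h import *
ci,im=snap("w7")
o=r.get_obs();print(o["tcp_pos"],o["grip_width"],o["contact_force"],np.abs(o["qvel"]).max())
for q in ["collar","key_dose_top","key_start_top","key_stop_top"]:
    for x in imaging.tip_of("wrist",q)[:3]: print(q,np.round(x["position"]),round(x["conf"],2),atz(ray("wrist",x["position"],ci),.178 if q=="collar" else .181).round(4))
E
```

```text
[0.60009309 0.0335314  0.31046314] 0.058773098149014213 [ 0.12007349 -0.4889348  -2.44005121] 0.05786666500572067
key_dose_top [483.  80.] 0.92 [0.5016 0.1783 0.181 ]
key_dose_top [580.  86.] 0.68 [0.5055 0.2777 0.181 ]
key_start_top [489. 136.] 0.83 [0.5448 0.178  0.181 ]
key_start_top [127. 116.] 0.62 [ 0.4866 -0.0975  0.181 ]
key_stop_top [486. 191.] 0.93 [0.5884 0.1727 0.181 ]
```

View pics/w7.png

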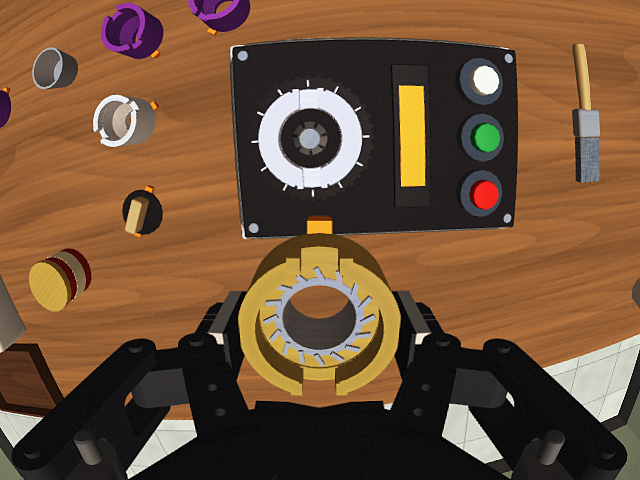

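```bash
python3 - <<'E'
from h import *
im=cv2.imread("pics/w7.png");ci=loadci("w7")
s=[atz(ray("wrist",p,ci),.16) for p in((242,56),(509,55),(253,228),(508,218))]
for i,j in((0,2),(1,3),(0,1),(2,3)):
    d=s[j]-s[i];print("edge",np.degrees(np.arctan2(d[1],d[0])),np.linalg.norm(d))
print("mid",np.mean(s,0))
K=[]
for p in ((483,80),(489,136),(486,192)): pass
hsv=cv2.cvtColor(im,cv2.COLOR_BGR2HSV)
def cen(mask,b,z):
    m=np.zeros_like(mask);m[b[1]:b[3],b[0]:b[2]]=mask[b[1]:b[3],b[0]:b[2]]
    n,l,st,c=cv2.connectedComponentsWithStats(m.astype(np.uint8));i=1+np.argmax(st[1:,4]);
    X=atz(ray("wrist",c[i],ci),z);print(c[i].round(1),st[i,4],X.round(4));return X
H,Sa,V=hsv[...,0],hsv[...,1],hsv[...,2]
kd=cen((V>200)&(Sa<60),(465,60,505,100),.181)
ks=cen((H>40)&(H<85)&(Sa>120),(465,115,510,155),.181)
kr=cen(((H<8)|(H>172))&(Sa>150),(465,170,510,212),.181)
d=kr-kd;print("keys yaw",np.degrees(np.arctan2(d[1],d[0])),np.linalg.norm(d))
# collar circle: backproject white pixels at z=.178
m=((V>185)&(Sa<40)).astype(np.uint8);m[:,:250]=0;m[:,372:]=0;m[:80]=0;m[200:]=0
m=cv2.morphologyEx(m,cv2.MORPH_OPEN,np.ones((5,5)))
n,l,st,c=cv2.connectedComponentsWithStats(m);print(st[1:,4],c[1:])
cs,_=cv2.findContours(m,cv2.RETR_EXTERNAL,cv2.CHAIN_APPROX_NONE)
pts=np.vstack([q[:,0] for q in cs if len(q)>30])
P=np.array([atz(ray("wrist",p,ci),.178)[:2] for p in pts])
from scipy.optimize import least_squares
f=lambda q:np.hypot(P[:,0]-q[0],P[:,1]-q[1])-q[2]
res=least_squares(f,[.527,.041,.038],loss="soft_l1",f_scale=.0007);print("collar",res.x,np.abs(f(res.x)).mean())
cv2.imwrite("pics/c7.png",cv2.resize(im[70:205,240:380],None,fx=4.4,fy=4.4,interpolation=cv2.INTER_CUBIC))
E
```

```text
edge -5.924317842650752 0.1396466544476947
edge -5.838438510444675 0.1428541098702591
edge 84.95479735313782 0.22108885499841943
edge 84.12354289923013 0.22127702883797537
mid [0.53786018 0.10056286 0.16      ]
[485.8  79.5] 543 [0.5009 0.1811 0.181 ]
[484.8 137.2] 690 [0.5459 0.1745 0.181 ]
[483.6 194.1] 668 [0.5906 0.17   0.181 ]
keys yaw -7.075298471021072 0.0903853852824839
[5026   96] [[309.93991246 138.04994031]
 [309.70833333 136.89583333]]
collar [0.53305825 0.04243902 0.03492183] 0.007473559825611258
```

View pics/c7.png

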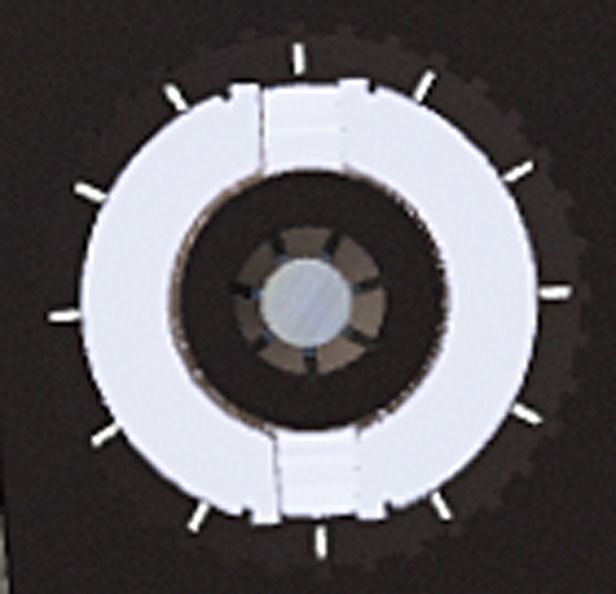

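```bash
python3 - <<'E'
from h import *
ci=loadci("w7");px=lambda x,y:(240+x/4.4-.4,70+y/4.4-.4)
g=lambda x,y,z=.178:atz(ray("wrist",px(x,y),ci),z)
print("c",g(310,301.5)); print("L/R",np.linalg.norm(g(82,301)-g(538,301)),"T/B",np.linalg.norm(g(302,85)-g(317,518)))
c2=(g(82,301)+g(538,301))/2; print("mid LR",c2,"mid TB",(g(310,85)+g(310,518))/2)
print("bore",(g(170,301)+g(448,301))/2)
a,b=g(302,130),g(317,475);d=b-a;print("yaw notch",np.degrees(np.arctan2(d[1],d[0])))
a=(g(262,130)+g(341,130))/2;print("notch w",np.linalg.norm(g(262,130)-g(341,130)))
im=cv2.imread("pics/w7.png")
# ticks yaw top (299,58)-(321,542)  z=.168
a,b=g(299,58,.168),g(321,542,.168);d=b-a;print("yaw tick",np.degrees(np.arctan2(d[1],d[0])))
# grinder mid from screws + offset
for yaw in (-6,-7):
    t=np.radians(yaw);print(yaw,np.array([.5379,.1006])+R.from_euler("z",t).apply([0,-.06,0])[:2],)
# two-view height check with w1: collar centre
X,e=tri([ray("wrist",(310.1,138.2),ci),ray("wrist",(95.5,198),loadci("w1"))]);print("tri",X,e)
# scene/side
print(proj("scene",[.533,.041,.178]),proj("side",[.533,.041,.178]))
E
```

```text
c [0.53221743 0.0408254  0.178     ]
L/R 0.07593078822897634 T/B 0.07301806929786758
mid LR [0.53164087 0.04080586 0.178     ] mid TB [0.53226853 0.04077898 0.178     ]
bore [0.53192687 0.04066141 0.178     ]
yaw notch -6.094280877428853
notch w 0.01298475554233937
yaw tick -5.9798712164270045
-6 [0.53162829 0.04092869]
-7 [0.53058784 0.04104723]
tri [0.53255143 0.03971535 0.16681211] [np.float64(0.0009089734294458019), np.float64(0.0009089734294458004)]
[328.17185685 228.65831294] [316.42197764 215.14334737]
```

```bash
cat >> h.py <<'E'
def overlay(im,ci,T,Rt,off,curves,f,crop,outp,name="wrist"):
    """curves: list of Nx3 in part frame; part at TCP + off(tool frame)"""
    x0,y0,x1,y1=crop;v=cv2.resize(im[y0:y1,x0:x1],None,fx=f,fy=f,interpolation=cv2.INTER_CUBIC)
    for c in curves:
        w=T+Rt.apply(np.asarray(c)*[1,-1,-1]+off)
        q=np.array([(proj(name,p,ci)-[x0,y0]+.5)*f for p in w]).astype(np.int32)
        cv2.polylines(v,[q],False,(0,0,255),1)
    cv2.imwrite(outp,v)
E
python3 - <<'E'
from h import *
im=cv2.imread("pics/w7.png");ci=loadci("w7")
# actual tool pose from camera pose: fixed transform measured now
o=r.get_obs();T=o["tcp_pos"];Rt=R.from_rotvec(o["orientation"])
c2=imaging.camera_info("wrist");print(c2["xyz"]-ci["xyz"])
# camera in tool frame
Rc=R.from_rotvec(c2["attitude"]);print("cam in tool",Rt.inv().apply(c2["xyz"]-T),(Rt.inv()*Rc).as_rotvec())
Rt0=R.from_rotvec(ci["attitude"])*(Rt.inv()*Rc).inv();T0=ci["xyz"]-Rt0.apply(Rt.inv().apply(c2["xyz"]-T))
lug=np.array([[.035,-.005,.010],[.035,.005,.010],[.035,.005,0],[.035,-.005,0],[.035,-.005,.010],[.03,-.005,.01],[.03,.005,.01],[.035,.005,.01]])
cl=lambda rad,z:np.vstack([circ(rad,z),circ(rad,z)[:1]])
# part z=0 plane at tool z=+.0143
overlay(im,ci,T0,Rt0,np.array([0,0,.0143]),[cl(.03,.04),cl(.0235,.04),lug,cl(.03,.01)],3.5,(215,195,425,410),"pics/o7.png")
E
```

```text
[-0.00030012 -0.00767293 -0.00085988]
cam in tool [ 7.12006744e-02 -6.57866809e-05 -1.41225722e-01] [-0.22267099 -0.22391601  1.55954112]
```

View pics/o7.png

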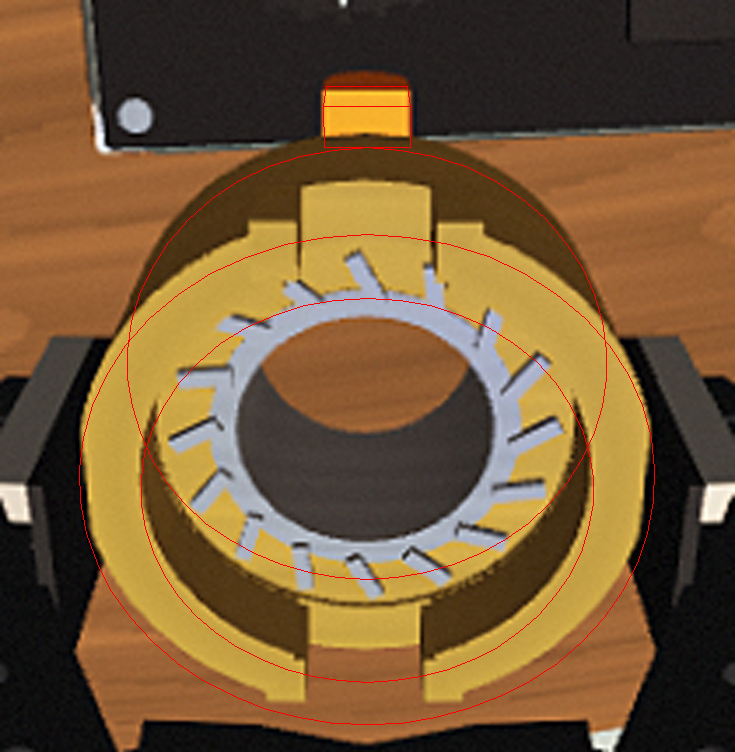

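```bash
python3 - <<'E'
from h import *
ci,im=snap("w8")
o=r.get_obs();T=o["tcp_pos"];Rt=R.from_rotvec(o["orientation"]);print(T,np.abs(o["qvel"]).max(),o["contact_force"])
lug=np.array([[.035,-.005,.010],[.035,.005,.010],[.035,.005,0],[.035,-.005,0],[.035,-.005,.010],[.03,-.005,.01],[.03,.005,.01],[.035,.005,.01]])
cl=lambda rad,z:np.vstack([circ(rad,z),circ(rad,z)[:1]])
overlay(im,ci,T,Rt,np.array([.0022,0,.0143]),[cl(.03,.04),cl(.0235,.04),lug,cl(.03,.01)],3.5,(215,195,425,410),"pics/o8.png")
cv2.imwrite("pics/c8.png",cv2.resize(im[70:205,240:380],None,fx=4.4,fy=4.4,interpolation=cv2.INTER_CUBIC))
E
```

```text
[0.59993782 0.02795662 0.30979158] 0.004836489307865667 [ 0.07309408  0.43003813 -2.56060981]
```

View pics/o8.png

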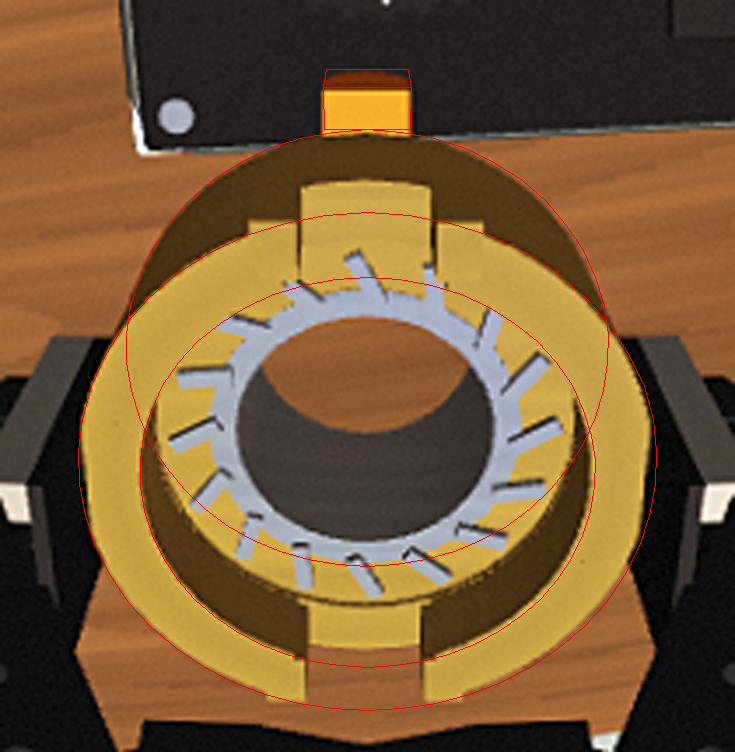

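View pics/c8.png

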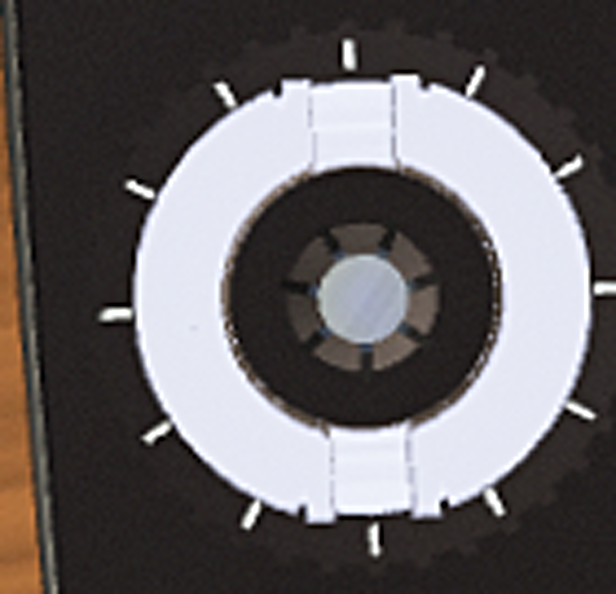

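```bash
python3 - <<'E'
from h import *
ci=loadci("w8");px=lambda x,y:(240+x/4.4-.4,70+y/4.4-.4)
g=lambda x,y,z=.178:atz(ray("wrist",px(x,y),ci),z)
c=(g(135,300)+g(590,300))/2;c2=(g(362,80)+g(362,519))/2;c3=(g(226,297)+g(502,297))/2
print(c,c2,c3)
a,b=(g(310,125)+g(393,125))/2,(g(331,475)+g(410,475))/2;d=b-a;print("yaw notch",np.degrees(np.arctan2(d[1],d[0])))
a,b=g(349,54,.168),g(375,540,.168);d=b-a;print("yaw tick",np.degrees(np.arctan2(d[1],d[0])))
C=np.array([.5322,.0408]);yaw=np.radians(-6.1+90)
yv=np.array([np.cos(yaw),np.sin(yaw),0]);x=np.cross(yv,[0,0,-1.]);print("toolx",x)
t=C-.0022*x[:2];print("tcp target",t)
goto([*t,.178+.0143+.03],yaw)
goto([*t,.178+.0143+.012],yaw)
goto([*t,.178-.010+.0143],yaw)
E
```

```text
[0.53199943 0.04057107 0.178     ] [0.53242243 0.04039926 0.178     ] [0.53183958 0.04082633 0.178     ]
yaw notch -5.898901188520949
yaw tick -5.941741133694358
toolx [-0.99433794  0.10626407  0.        ]
tcp target [0.53438754 0.04056622]
xyz cm [6.67 0.23 8.75] rot deg [-0.03  0.01 -2.89] | cur yaw deg 81.01 q7 1.17
xyz cm [ 6.67  0.23 10.55] rot deg [-0.03  0.01 -2.89] | cur yaw deg 81.01 q7 1.17
xyz cm [ 6.67  0.23 12.75] rot deg [-0.03  0.01 -2.89] | cur yaw deg 81.01 q7 1.17
```

jog_arm([
  {"xyz": [2.5, 0.1, 3], "delta_rot": [0, 0, -2], "fingers": 1},
  {"xyz": [5, 0.2, 6], "delta_rot": [0, 0, -3], "fingers": 1},
  {"xyz": [6.6, 0.2, 8.5], "delta_rot": [0, 0, -3], "fingers": 1},
  {"xyz": [6.7, 0.2, 9.2], "delta_rot": [0, 0, -3], "fingers": 1},
  {"xyz": [6.7, 0.2, 9.2], "delta_rot": [0, 0, -3], "fingers": 1},
])

```text
clock: 6.75
tcp_pos: [0.532, 0.039, 0.216]
orientation: [-0.166, -3.133, 0.003]
contact_force: [0.6, -0.8, -2.2]
grip_width: 0.0589
```

jog_arm([
  {"xyz": [0, 0, 0], "delta_rot": [0, 0, 0], "fingers": 1},
  {"xyz": [0, 0, 0], "delta_rot": [0, 0, 0], "fingers": 1},
  {"xyz": [0, 0, 0], "delta_rot": [0, 0, 0], "fingers": 1},
  {"xyz": [0, 0, 0], "delta_rot": [0, 0, 0], "fingers": 1},
  {"xyz": [0, 0, 0], "delta_rot": [0, 0, 0], "fingers": 1},
])

```text
clock: 7.17
tcp_pos: [0.5328, 0.039, 0.2167]
orientation: [-0.167, -3.135, 0.002]
contact_force: [0.4, -0.1, -1.9]
grip_width: 0.0587
```

```bash
python3 - <<'E'
from h import *
ci,im=snap("w9")
o=r.get_obs();T=o["tcp_pos"];Rt=R.from_rotvec(o["orientation"]);print(T,np.abs(o["qvel"]).max(),o["contact_force"])
C=np.array([.5321,.0407]);yaw=np.radians(-6.0+90)
yv=np.array([np.cos(yaw),np.sin(yaw),0]);x=np.cross(yv,[0,0,-1.])
t=C-.0022*x[:2]
goto([*t,.178+.0143],yaw)
goto([*t,.178-.010+.0143],yaw)
E
```

```text
[0.53257095 0.03900863 0.21650283] 0.0077671401359782335 [-0.89736193 -0.42983133 -1.57397022]
xyz cm [-0.16  0.17  2.42] rot deg [-0.1  -0.16 -0.08] | cur yaw deg 83.92 q7 1.17
xyz cm [-0.16  0.17  3.42] rot deg [-0.1  -0.16 -0.08] | cur yaw deg 83.92 q7 1.17
```

View pics/w9.png

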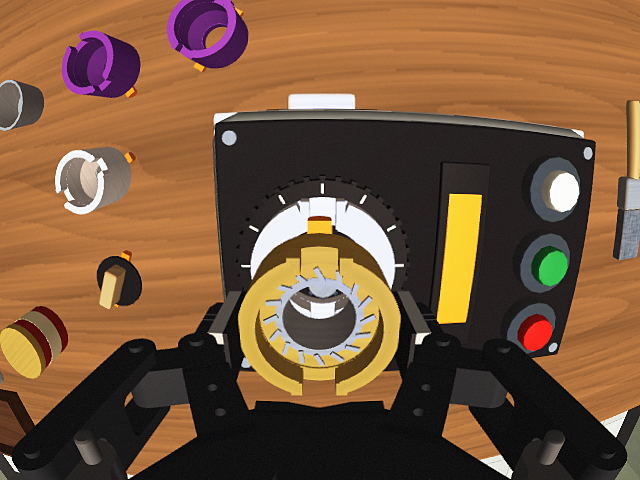

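jog_arm([
  {"xyz": [-0.16, 0.17, 0.4], "delta_rot": [-0.1, -0.1, 0], "fingers": 1},
  {"xyz": [-0.16, 0.17, 1], "delta_rot": [-0.1, -0.1, 0], "fingers": 1},
  {"xyz": [-0.16, 0.17, 1.6], "delta_rot": [-0.1, -0.1, 0], "fingers": 1},
  {"xyz": [-0.16, 0.17, 2.1], "delta_rot": [-0.1, -0.1, 0], "fingers": 1},
  {"xyz": [-0.16, 0.17, 2.1], "delta_rot": [-0.1, -0.1, 0], "fingers": 1},
])

```text
clock: 7.63
tcp_pos: [0.5332, 0.0403, 0.1938]
orientation: [-0.166, -3.133, 0.001]
contact_force: [-0.4, -0.8, -2.0]
grip_width: 0.0584
```

```bash
python3 - <<'E'
from h import *
ci,im=snap("w10")
o=r.get_obs();T=o["tcp_pos"];Rt=R.from_rotvec(o["orientation"]);print(T,np.abs(o["qvel"]).max(),o["contact_force"])
C=np.array([.5321,.0407]);yaw=np.radians(-6.0+90)
yv=np.array([np.cos(yaw),np.sin(yaw),0]);x=np.cross(yv,[0,0,-1.])
t=C-.0022*x[:2]
goto([*t,.178-.010+.0143],yaw)
cv2.imwrite("pics/c10.png",cv2.resize(im[180:330,220:420],None,fx=4,fy=4,interpolation=cv2.INTER_CUBIC))
E
```

```text
[0.53359306 0.04040631 0.19448195] 0.017691890075183885 [-0.27311365 -0.23639916 -1.73457777]
xyz cm [-0.07  0.01  1.22] rot deg [-0.03 -0.17 -0.07] | cur yaw deg 83.93 q7 1.15
```

View pics/c10.png

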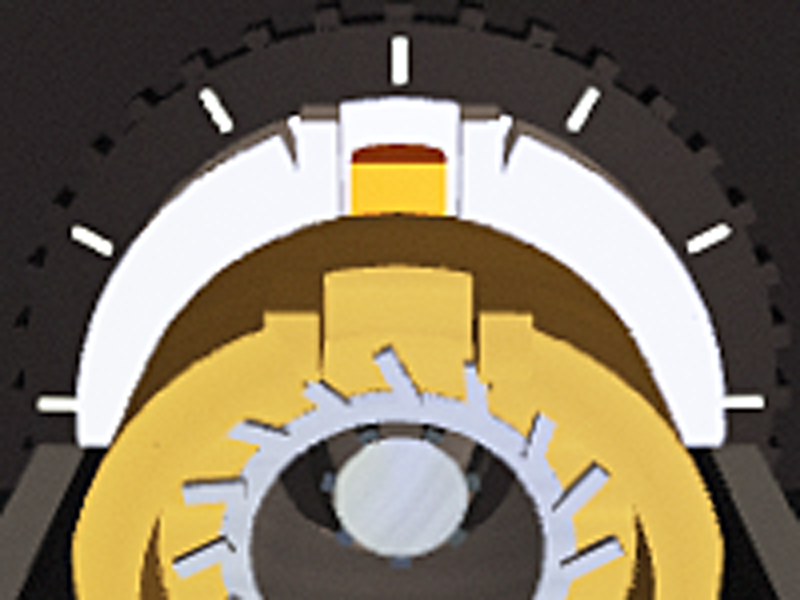

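Lug centred in the notch in the crop (398,180 vs notch 400). Lower.

jog_arm([
  {"xyz": [-0.07, 0, 0.4], "delta_rot": [0, -0.1, 0], "fingers": 1},
  {"xyz": [-0.07, 0, 0.8], "delta_rot": [0, -0.1, 0], "fingers": 1},
  {"xyz": [-0.07, 0, 1.2], "delta_rot": [0, -0.1, 0], "fingers": 1},
  {"xyz": [-0.07, 0, 1.25], "delta_rot": [0, -0.1, 0], "fingers": 1},
  {"xyz": [-0.07, 0, 1.25], "delta_rot": [0, -0.1, 0], "fingers": 1},
])

```text
clock: 8.1
tcp_pos: [0.5342, 0.0403, 0.1823]
orientation: [-0.166, -3.136, 0.001]
contact_force: [-2.0, -0.5, 2.7]
grip_width: 0.0588
```

```bash
python3 - <<'E'
from h import *
ci,im=snap("w11")
o=r.get_obs();T=o["tcp_pos"];Rt=R.from_rotvec(o["orientation"]);print(T,np.abs(o["qvel"]).max(),o["contact_force"])
C=np.array([.5321,.0407]);yaw=np.radians(-6.0+90)
yv=np.array([np.cos(yaw),np.sin(yaw),0]);x=np.cross(yv,[0,0,-1.])
t=C-.0022*x[:2]
goto([*t,.178-.010+.0143],yaw)
cv2.imwrite("pics/c11.png",cv2.resize(im[180:330,220:420],None,fx=4,fy=4,interpolation=cv2.INTER_CUBIC))
E
```

```text
[0.5342729  0.04029197 0.18232939] 0.003275933978613669 [-2.76313251 -1.21688491  2.95052245]
xyz cm [0.   0.02 0.  ] rot deg [-0.03 -0.06 -0.07] | cur yaw deg 83.93 q7 1.15
```

View pics/c11.png

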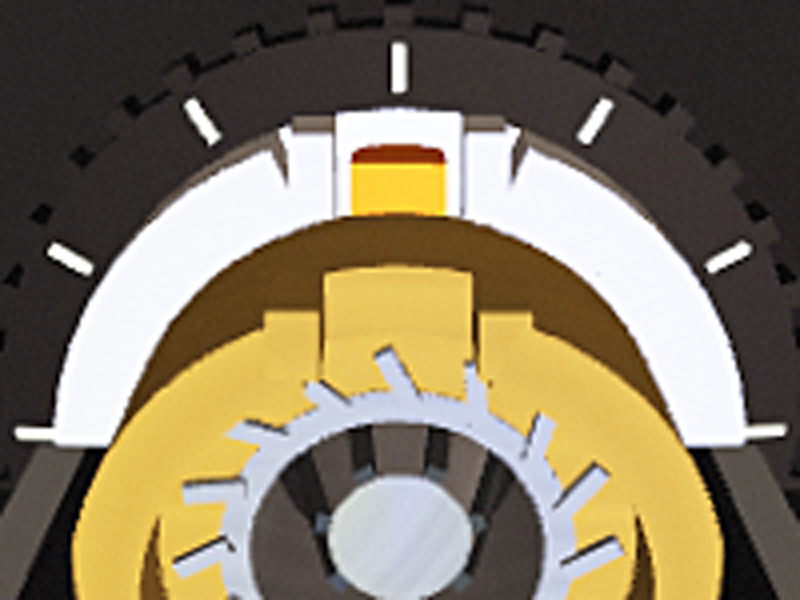

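jog_arm([
  {"xyz": [0, 0, 0.1], "delta_rot": [0, 0, 0], "fingers": 1},
  {"xyz": [0, 0, 0.1], "delta_rot": [0, 0, 0], "fingers": 1},
  {"xyz": [0, 0, 0.1], "delta_rot": [0, 0, 0], "fingers": 0},
  {"xyz": [0, 0, 0.05], "delta_rot": [0, 0, 0], "fingers": 0},
  {"xyz": [0, 0, 0], "delta_rot": [0, 0, 0], "fingers": 0},
])

```text
clock: 8.57
tcp_pos: [0.5344, 0.0403, 0.1822]
orientation: [-0.166, -3.136, 0.001]
contact_force: [0.7, 0.5, -0.1]
grip_width: 0.0854
```

```bash
python3 - <<'E'
from h import *
ci,im=snap("w12")
o=r.get_obs();T=o["tcp_pos"];print(T,o["contact_force"],o["grip_width"])
cv2.imwrite("pics/c12.png",cv2.resize(im[150:450,120:520],None,fx=2,fy=2,interpolation=cv2.INTER_CUBIC))
E
```

```text
[0.53442458 0.04032688 0.18232546] [-0.42861832  0.96365438 -0.08981728] 0.08562094015931941
```

View pics/c12.png

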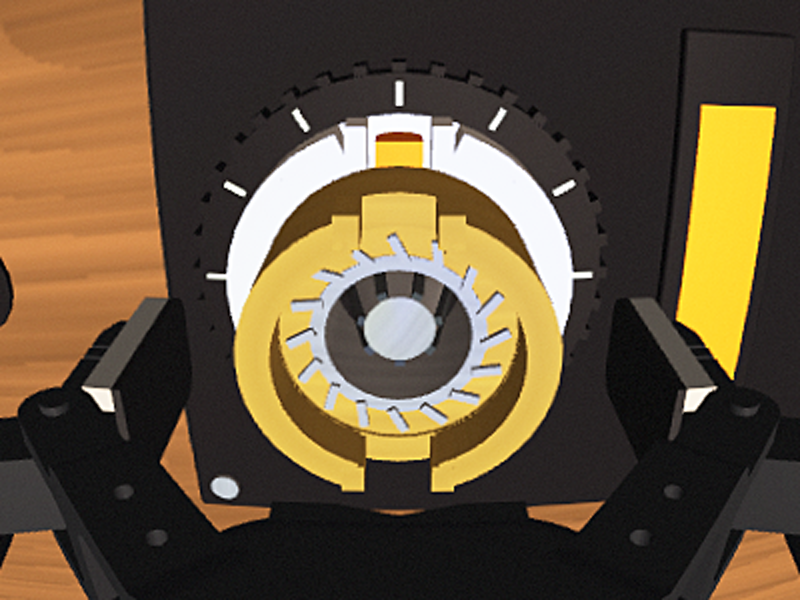

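```bash
python3 - <<'E'
from h import *
goto([.469,-.18,.22],np.radians(26))
E
```

```text
xyz cm [  4.18 -22.6   -3.75] rot deg [-5.000e-02 -2.000e-02  5.793e+01] | cur yaw deg 83.93 q7 1.15
```

jog_arm([
  {"xyz": [0, 0, -4], "delta_rot": [0, 0, 0], "fingers": 0},
  {"xyz": [0, -0.3, -7], "delta_rot": [0, 0, 4], "fingers": 0},
  {"xyz": [0.8, -3.5, -8], "delta_rot": [0, 0, 11], "fingers": 0},
  {"xyz": [1.5, -7, -8], "delta_rot": [0, 0, 18], "fingers": 0},
  {"xyz": [2.2, -11, -8], "delta_rot": [0, 0, 25], "fingers": 0},
])

```text
clock: 9.03
tcp_pos: [0.5015, -0.0663, 0.2636]
orientation: [0.845, 3.024, 0.001]
contact_force: [-0.6, -1.1, -0.5]
grip_width: 0.0854
```

```bash
python3 - <<'E'
from h import *
o=r.get_obs();print(o["tcp_pos"])
goto([.469,-.18,.22],np.radians(26))
E
```

```text
[ 0.50149476 -0.06633862  0.26360185]
xyz cm [ -3.1  -11.41   4.35] rot deg [ 0.1   0.09 32.78] | cur yaw deg 58.78 q7 0.99
```

jog_arm([
  {"xyz": [-1, -3.5, 0.5], "delta_rot": [0, 0, 7], "fingers": 0},
  {"xyz": [-2, -7, 1.5], "delta_rot": [0, 0, 14], "fingers": 0},
  {"xyz": [-3, -10, 3], "delta_rot": [0, 0, 21], "fingers": 0},
  {"xyz": [-3.1, -11.4, 4.3], "delta_rot": [0, 0, 28], "fingers": 0},
  {"xyz": [-3.1, -11.4, 4.3], "delta_rot": [0, 0, 32.8], "fingers": 0},
])

```text
clock: 9.45
tcp_pos: [0.4656, -0.1839, 0.218]
orientation: [-1.682, -2.651, 0.003]
contact_force: [-0.9, 0.1, -0.3]
grip_width: 0.0854
```

```bash
python3 - <<'E'
from h import *
imaging.grab_frame("wrist");imaging.grab_frame("wrist")
ci,im=snap("w13")
o=r.get_obs();print(o["tcp_pos"],np.abs(o["qvel"]).max())
cs=imaging.cut_out("wrist","hopper_centre");print([(c["conf"],c["position"],c["region"].sum()) for c in cs])
for i,c in enumerate(cs[:4]): np.save(f"pics/h{i}.npy",c["region"])
print([(np.round(x["position"]),round(x["conf"],2)) for x in imaging.tip_of("wrist","hopper_rim")[:4]])
E
```

```text
[ 0.46912847 -0.17980321  0.2204317 ] 0.02701149531743656
[(0.96, [214.7, 134.0], np.int64(3896)), (0.69, [318.9, 219.2], np.int64(3695)), (0.55, [268.7, 16.2], np.int64(3124)), (0.4, [148.5, 340.6], np.int64(59))]
[(array([269.,   7.]), 0.79), (array([213., 134.]), 0.73), (array([321., 220.]), 0.72)]
```

View pics/w13.png

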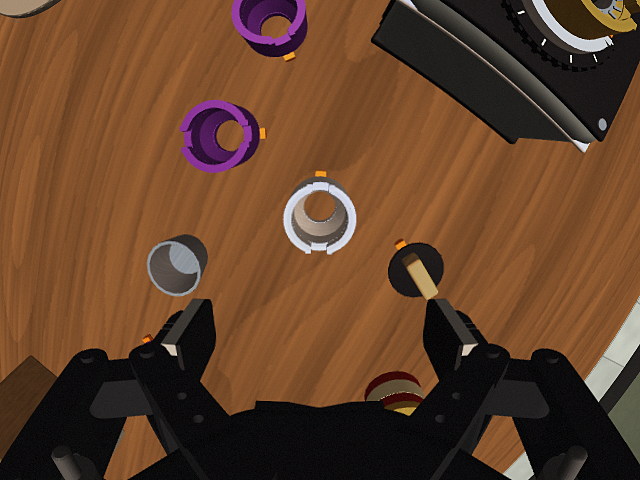

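```bash
python3 - <<'E'
from h import *
ci=loadci("w13");m=fill(np.load("pics/h1.npy"))
for fz in(0,1):
    p,e,A=fit(MOD["hopper"],m,ci,[.469,-.18,0,np.radians(-64)],fz);print(p.round(4),np.degrees(p[3]),e,A)
print(tri([ray("wrist",(320,217),ci),ray("wrist",(203,209),loadci("w2"))]))
im=cv2.imread("pics/w13.png")
# notch direction on rim z=.065
a,b=[atz(ray("wrist",t,ci),.065) for t in((321,186),(320,249))];print(np.degrees(np.arctan2(*(b-a)[1::-1])),(a+b)/2)
cv2.imwrite("pics/c13.png",cv2.resize(im[160:270,260:380],None,fx=5,fy=5,interpolation=cv2.INTER_CUBIC))
E
```

```text
[ 0.4679 -0.1788  0.     -1.1403] -65.3344482152099 178.8125 4406.75
[ 0.4682 -0.1795 -0.0037 -1.1381] -65.20582587139434 144.125 4406.75
(array([ 0.46837404, -0.17837515,  0.05628173]), [np.float64(9.601264787411948e-05), np.float64(9.601264787408014e-05)])
-65.02511538684014 [ 0.46825337 -0.17736816  0.065     ]
```

View pics/c13.png

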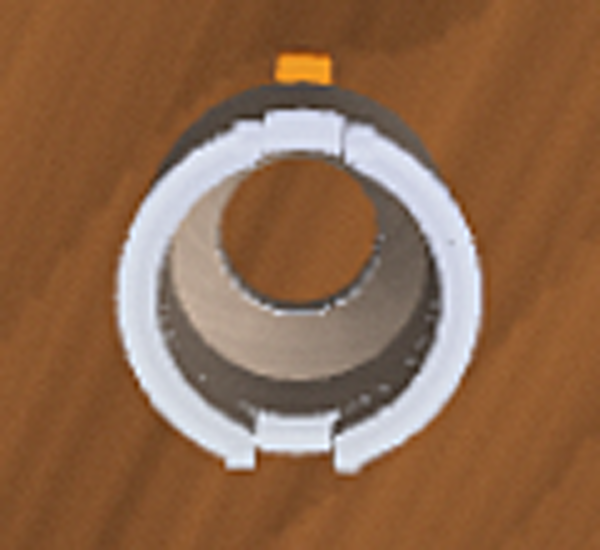

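```bash
python3 - <<'E'
from h import *
o=r.get_obs();print(o["tcp_pos"],np.abs(o["qvel"]).max())
goto([.4682,-.1785,.028],np.radians(24.9))
E
```

```text
[ 0.46974359 -0.17917719  0.22091725] 0.00752246592624569
xyz cm [ 0.16 -0.17 19.29] rot deg [0.17 0.08 1.31] | cur yaw deg 26.21 q7 0.68
```

jog_arm([
  {"xyz": [0.1, -0.15, 4], "delta_rot": [0.1, 0, 1.3], "fingers": 0},
  {"xyz": [0.1, -0.15, 8], "delta_rot": [0.1, 0, 1.3], "fingers": 0},
  {"xyz": [0.1, -0.15, 11], "delta_rot": [0.1, 0, 1.3], "fingers": 0},
  {"xyz": [0.1, -0.15, 13], "delta_rot": [0.1, 0, 1.3], "fingers": 0},
  {"xyz": [0.1, -0.15, 13], "delta_rot": [0.1, 0, 1.3], "fingers": 0},
])

```text
clock: 10.12
tcp_pos: [0.4662, -0.1772, 0.0875]
orientation: [-1.683, -2.648, 0.002]
contact_force: [-0.4, 0.3, -0.4]
grip_width: 0.0856
```

```bash
python3 - <<'E'
from h import *
ci,im=snap("w14")
o=r.get_obs();print(o["tcp_pos"],np.abs(o["qvel"]).max())
goto([.4682,-.1785,.028],np.radians(24.9))
E
```

```text
[ 0.46762489 -0.177793    0.08970634] 0.05024459605948082
xyz cm [-0.1   0.03  6.17] rot deg [-0.07 -0.07  0.18] | cur yaw deg 25.08 q7 0.63
```

View pics/w14.png

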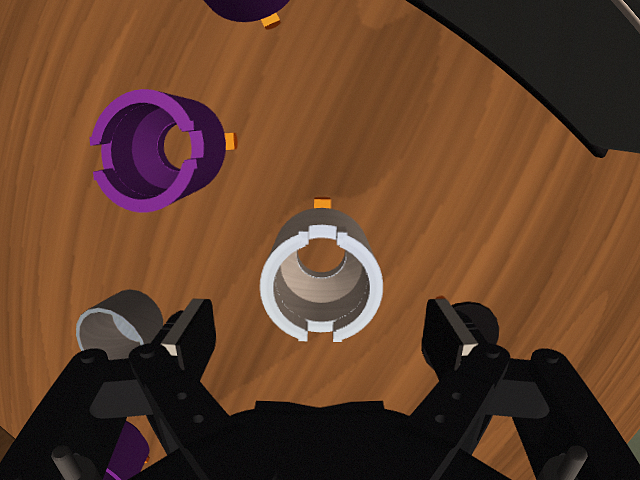

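jog_arm([
  {"xyz": [-0.1, 0, 3], "delta_rot": [0, 0, 0.1], "fingers": 0},
  {"xyz": [-0.1, 0, 5.5], "delta_rot": [0, 0, 0.1], "fingers": 0},
  {"xyz": [-0.1, 0, 6.1], "delta_rot": [0, 0, 0.1], "fingers": 0},
  {"xyz": [-0.1, 0, 6.1], "delta_rot": [0, 0, 0.1], "fingers": 0},
  {"xyz": [-0.1, 0, 6.1], "delta_rot": [0, 0, 0.1], "fingers": 1},
])

```text
clock: 10.58
tcp_pos: [0.4692, -0.1788, 0.0303]
orientation: [1.687, 2.65, 0.001]
contact_force: [0.5, -0.5, -0.4]
grip_width: 0.0754
```

jog_arm([
  {"xyz": [0, 0, 0], "delta_rot": [0, 0, 0], "fingers": 1},
  {"xyz": [0, 0, 0], "delta_rot": [0, 0, 0], "fingers": 1},
  {"xyz": [0, 0, 0], "delta_rot": [0, 0, 0], "fingers": 1},
  {"xyz": [0, 0, 0], "delta_rot": [0, 0, 0], "fingers": 1},
  {"xyz": [0, 0, 0], "delta_rot": [0, 0, 0], "fingers": 1},
])

```text
clock: 11.0
tcp_pos: [0.4708, -0.1793, 0.0326]
orientation: [1.686, 2.647, 0.002]
contact_force: [-2.6, 0.1, 7.6]
grip_width: 0.0587
```

```bash
python3 - <<'E'
from h import *
ci,im=snap("w15")
o=r.get_obs();print(o["tcp_pos"],np.abs(o["qvel"]).max(),o["grip_width"])
goto([.4682,-.1785,.028],np.radians(24.9))
goto([.60,.03,.34],np.radians(83.93))
E
```

```text
[ 0.4707704  -0.17931298  0.03262384] 0.0027640388786305354 0.05921921930503207
xyz cm [ 0.18 -0.2   0.46] rot deg [0.18 0.14 0.12] | cur yaw deg 25.02 q7 0.62
xyz cm [ 13.43  20.66 -30.71] rot deg [  0.09   0.22 -58.91] | cur yaw deg 25.02 q7 0.62
```

View pics/w15.png

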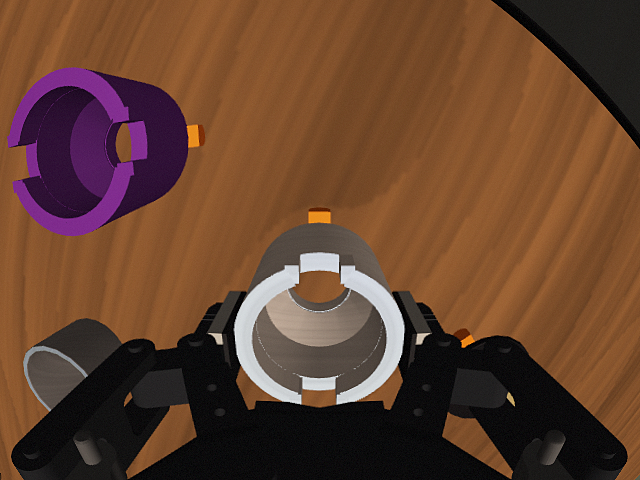

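jog_arm([
  {"xyz": [0, 0, -4], "delta_rot": [0, 0, 0], "fingers": 1},
  {"xyz": [0, 0, -8], "delta_rot": [0, 0, -5], "fingers": 1},
  {"xyz": [0, 0, -12], "delta_rot": [0, 0, -12], "fingers": 1},
  {"xyz": [0, 0, -16], "delta_rot": [0, 0, -19], "fingers": 1},
  {"xyz": [1, 1.5, -20], "delta_rot": [0, 0, -26], "fingers": 1},
])

```text
clock: 11.47
tcp_pos: [0.4772, -0.1675, 0.2344]
orientation: [1.044, 2.957, -0.003]
contact_force: [0.8, -0.3, -2.9]
grip_width: 0.0589
```

```bash
python3 - <<'E'
from h import *
o=r.get_obs();print(o["tcp_pos"],np.abs(o["qvel"]).max(),o["grip_width"])
goto([.5343,.0403,.29],np.radians(83.93))
E
```

```text
[ 0.47722675 -0.16746335  0.23438948] 1.054169344173022 0.05888603604067421
xyz cm [ 8.57 19.75 -5.61] rot deg [ -0.08   0.35 -32.83] | cur yaw deg 51.1 q7 1.06
```

jog_arm([
  {"xyz": [1, 2.5, -3], "delta_rot": [0, 0, -6.5], "fingers": 1},
  {"xyz": [2.3, 5.5, -5], "delta_rot": [0, 0, -13], "fingers": 1},
  {"xyz": [4, 9, -5.6], "delta_rot": [0, 0, -19.5], "fingers": 1},
  {"xyz": [5.5, 12.5, -5.6], "delta_rot": [0, 0, -26], "fingers": 1},
  {"xyz": [7, 16, -5.6], "delta_rot": [0, 0, -32], "fingers": 1},
])

```text
clock: 11.88
tcp_pos: [0.5233, 0.0028, 0.2928]
orientation: [0.181, 3.127, -0.006]
contact_force: [-0.5, -0.7, -2.3]
grip_width: 0.0594
```

```bash
python3 - <<'E'
from h import *
o=r.get_obs();print(o["tcp_pos"],np.abs(o["qvel"]).max(),o["grip_width"])
goto([.5343,.0403,.275],np.radians(83.93))
E
```

```text
[0.5233468  0.00277287 0.29275795] 0.514917474628874 0.05939914209628898
xyz cm [-0.64  3.86  1.77] rot deg [-0.19  0.56 -0.55] | cur yaw deg 83.38 q7 1.25
```

jog_arm([
  {"xyz": [-0.4, 2, 0.6], "delta_rot": [-0.1, 0.5, -0.5], "fingers": 1},
  {"xyz": [-0.6, 3.8, 1.2], "delta_rot": [-0.2, 0.5, -0.5], "fingers": 1},
  {"xyz": [-0.6, 3.9, 1.8], "delta_rot": [-0.2, 0.5, -0.5], "fingers": 1},
  {"xyz": [-0.6, 3.9, 1.8], "delta_rot": [-0.2, 0.5, -0.5], "fingers": 1},
  {"xyz": [-0.6, 3.9, 1.8], "delta_rot": [-0.2, 0.5, -0.5], "fingers": 1},
])

```text
clock: 12.3
tcp_pos: [0.5335, 0.0395, 0.2751]
orientation: [0.169, 3.136, -0.001]
contact_force: [0.3, -0.4, -1.6]
grip_width: 0.059
```

```bash
cat >> h.py <<'E'
LUG=np.array([[.035,-.005,.010],[.035,.005,.010],[.035,.005,0],[.035,-.005,0],[.035,-.005,.010],[.03,-.005,.01],[.03,.005,.01],[.035,.005,.01]])
cl=lambda rad,z:np.vstack([circ(rad,z),circ(rad,z)[:1]])
E
python3 - <<'E'
from h import *
imaging.grab_frame("wrist");imaging.grab_frame("wrist");imaging.grab_frame("wrist")
o=r.get_obs();ci,im=snap("w16");T=o["tcp_pos"];Rt=R.from_rotvec(o["orientation"])
print(T,np.abs(o["qvel"]).max(),o["grip_width"],o["contact_force"])
overlay(im,ci,T,Rt,np.array([.0022,0,.0326]),[cl(.03,.065),cl(.0235,.065),LUG,cl(.03,.01)],3.2,(205,160,435,345),"pics/o16.png")
goto([.5343,.0403,.275],np.radians(83.93))
E
```

```text
[0.53402293 0.03923047 0.27534881] 0.00612477255761397 0.05847361717767555 [-0.24912566  0.22011434 -1.16855131]
xyz cm [-0.02  0.09  0.03] rot deg [-0.01  0.11 -0.16] | cur yaw deg 83.77 q7 1.18
```

View pics/o16.png

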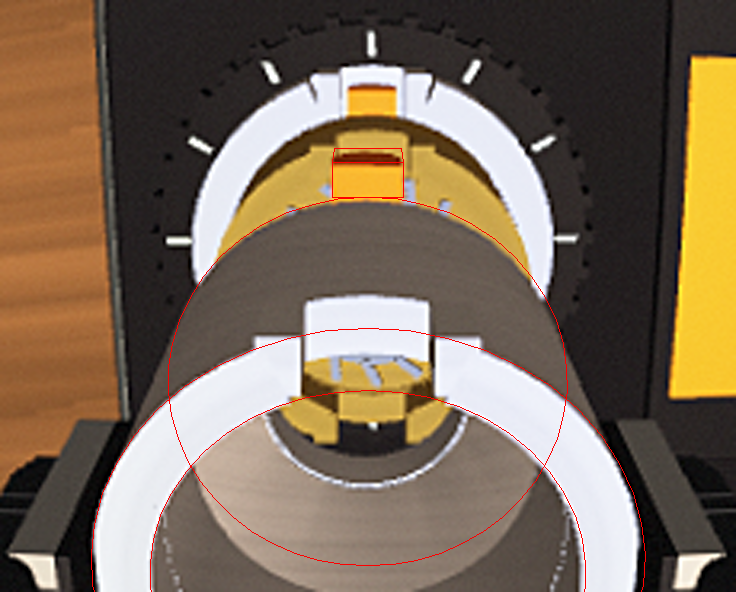

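jog_arm([
  {"xyz": [0, 0.09, 0.8], "delta_rot": [0, 0.1, -0.1], "fingers": 1},
  {"xyz": [0, 0.09, 1.6], "delta_rot": [0, 0.1, -0.1], "fingers": 1},
  {"xyz": [0, 0.09, 2.4], "delta_rot": [0, 0.1, -0.1], "fingers": 1},
  {"xyz": [0, 0.09, 3.1], "delta_rot": [0, 0.1, -0.1], "fingers": 1},
  {"xyz": [0, 0.09, 3.2], "delta_rot": [0, 0.1, -0.1], "fingers": 1},
])

```text
clock: 12.92
tcp_pos: [0.533, 0.04, 0.2411]
orientation: [-0.168, -3.134, 0.001]
contact_force: [-0.1, 0.6, -1.2]
grip_width: 0.0592
```

```bash
python3 - <<'E'
from h import *
imaging.grab_frame("wrist")
o=r.get_obs();ci,im=snap("w17");T=o["tcp_pos"];print(T,np.abs(o["qvel"]).max(),o["contact_force"])
goto([.5343,.0403,.2306],np.radians(83.93))
cv2.imwrite("pics/c17.png",cv2.resize(im[160:320,220:420],None,fx=4,fy=3.7,interpolation=cv2.INTER_CUBIC))
E
```

```text
[0.53338873 0.04012614 0.24175396] 0.022501278083338745 [ 0.6147506   0.0062524  -1.56010723]
xyz cm [-0.05  0.01  1.19] rot deg [-0.02 -0.07 -0.06] | cur yaw deg 83.87 q7 1.16
```

View pics/c17.png

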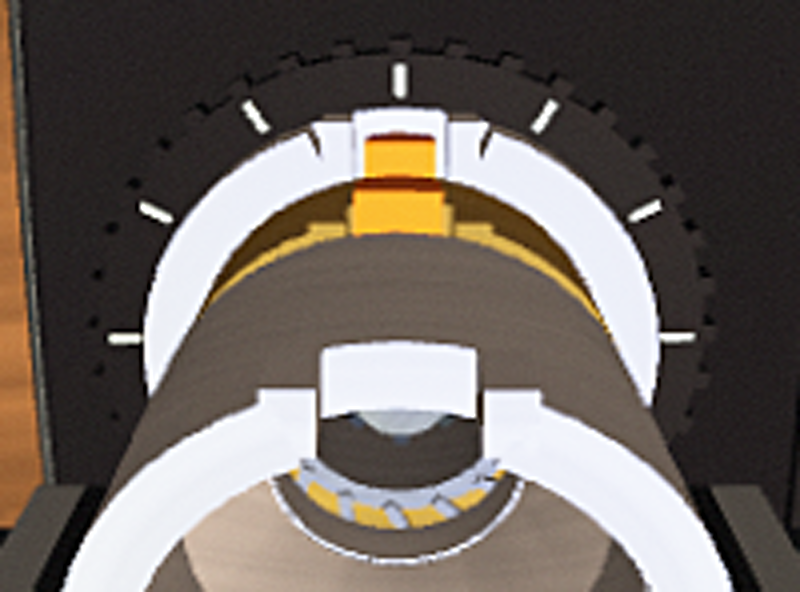

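Lug aligned with notch (398 vs 400). Lower.

jog_arm([
  {"xyz": [-0.05, 0, 0.4], "delta_rot": [0, -0.1, 0], "fingers": 1},
  {"xyz": [-0.05, 0, 0.8], "delta_rot": [0, -0.1, 0], "fingers": 1},
  {"xyz": [-0.05, 0, 1.2], "delta_rot": [0, -0.1, 0], "fingers": 1},
  {"xyz": [-0.05, 0, 1.25], "delta_rot": [0, -0.1, 0], "fingers": 1},
  {"xyz": [-0.05, 0, 1.25], "delta_rot": [0, -0.1, 0], "fingers": 1},
])

```text
clock: 13.43
tcp_pos: [0.5345, 0.0403, 0.2307]
orientation: [0.168, 3.136, -0.001]
contact_force: [-2.8, -0.2, 3.9]
grip_width: 0.0593
```

```bash
python3 - <<'E'
from h import *
imaging.grab_frame("wrist")
o=r.get_obs();ci,im=snap("w18");T=o["tcp_pos"];print(T,np.abs(o["qvel"]).max(),o["contact_force"])
goto([.5343,.0403,.2306],np.radians(83.93))
cv2.imwrite("pics/c18.png",cv2.resize(im[160:320,220:420],None,fx=4,fy=3.7,interpolation=cv2.INTER_CUBIC))
E
```

```text
[0.53455571 0.04033262 0.23067414] 0.0029122804022012603 [-1.60551202 -0.24107965  4.42509792]
xyz cm [ 0.03 -0.01  0.01] rot deg [-0.02  0.07 -0.06] | cur yaw deg 83.87 q7 1.16
```

View pics/c18.png

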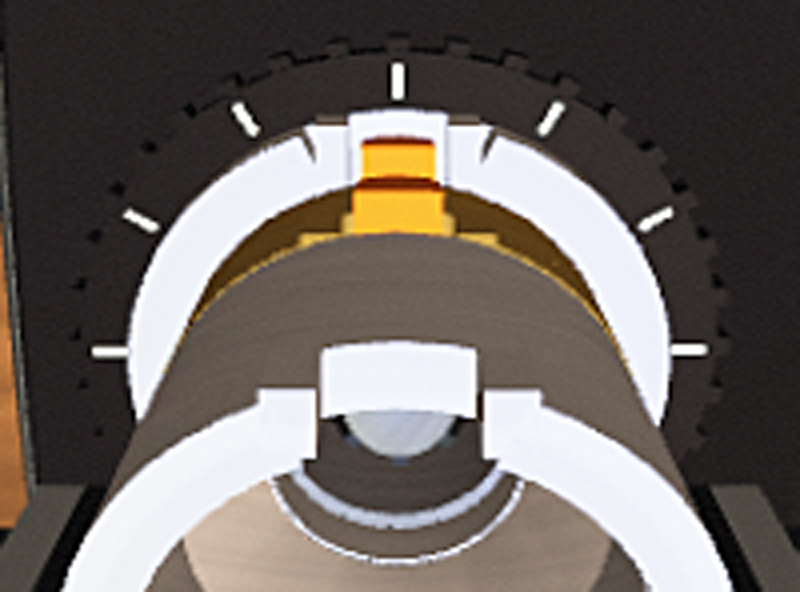

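jog_arm([
  {"xyz": [0, 0, 0.1], "delta_rot": [0, 0, 0], "fingers": 1},
  {"xyz": [0, 0, 0.1], "delta_rot": [0, 0, 0], "fingers": 1},
  {"xyz": [0, 0, 0.1], "delta_rot": [0, 0, 0], "fingers": 0},
  {"xyz": [0, 0, 0], "delta_rot": [0, 0, 0], "fingers": 0},
  {"xyz": [0, 0, 0], "delta_rot": [0, 0, 0], "fingers": 0},
])

```text
clock: 13.95
tcp_pos: [0.5347, 0.0404, 0.2307]
orientation: [0.168, 3.136, -0.0]
contact_force: [-0.4, -0.1, -0.2]
grip_width: 0.0855
```

```bash
python3 - <<'E'
from h import *
o=r.get_obs();print(o["tcp_pos"],o["contact_force"],o["grip_width"])
goto([.587,-.195,.22],np.radians(60))
# refine lid from w13
ci=loadci("w13")
E
```

```text
[0.53466544 0.04036149 0.23065107] [-0.42865623 -0.0982639  -0.23637185] 0.08547045827729419
xyz cm [ -7.71 -22.84   1.08] rot deg [1.000e-02 9.000e-02 2.387e+01] | cur yaw deg 83.87 q7 1.16
```

jog_arm([
  {"xyz": [0, 0, -4], "delta_rot": [0, 0, 0], "fingers": 0},
  {"xyz": [0, 0, -8], "delta_rot": [0, 0, 0], "fingers": 0},
  {"xyz": [-1, -3.5, -8.5], "delta_rot": [0, 0, 5], "fingers": 0},
  {"xyz": [-2.2, -7.2, -8], "delta_rot": [0, 0, 10], "fingers": 0},
  {"xyz": [-3.5, -11, -7], "delta_rot": [0, 0, 15], "fingers": 0},
])

```text
clock: 14.37
tcp_pos: [0.5591, -0.0733, 0.3031]
orientation: [0.577, 3.081, 0.001]
contact_force: [0.4, 0.2, 0.4]
grip_width: 0.0852
```

```bash
python3 - <<'E'
from h import *
o=r.get_obs();print(o["tcp_pos"],o["contact_force"],o["grip_width"])
goto([.587,-.195,.20],np.radians(60))
E
```

```text
[ 0.55914666 -0.07327148  0.30311892] [0.44102766 0.17351461 0.35067244] 0.08516749874995934
xyz cm [ -6.94 -10.36  10.34] rot deg [0.13 0.38 8.77] | cur yaw deg 68.77 q7 1.15
```

jog_arm([
  {"xyz": [-2, -3, 1], "delta_rot": [0, 0.2, 4], "fingers": 0},
  {"xyz": [-4, -6, 3], "delta_rot": [0.1, 0.4, 8.8], "fingers": 0},
  {"xyz": [-6, -9, 6], "delta_rot": [0.1, 0.4, 8.8], "fingers": 0},
  {"xyz": [-6.9, -10.3, 9], "delta_rot": [0.1, 0.4, 8.8], "fingers": 0},
  {"xyz": [-6.9, -10.3, 10.3], "delta_rot": [0.1, 0.4, 8.8], "fingers": 0},
])

```text
clock: 14.78
tcp_pos: [0.5846, -0.2005, 0.1956]
orientation: [-0.824, -3.026, 0.004]
contact_force: [-0.8, -0.3, -0.8]
grip_width: 0.0858
```

```bash
python3 - <<'E'
from h import *
for i in range(3): imaging.grab_frame("wrist")
o=r.get_obs();ci,im=snap("w19")
print(o["tcp_pos"],np.abs(o["qvel"]).max())
cs=imaging.cut_out("wrist","lid_centre");print([(c["conf"],c["position"],c["region"].sum()) for c in cs])
for fz in(0,1):
    p,e,A=fit(MOD["lid"],fill(cs[0]["region"]),ci,[.587,-.195,0,np.radians(-30)],fz);print(p.round(4),np.degrees(p[3]),e,A)
np.save("pics/lidm.npy",cs[0]["region"])
cv2.imwrite("pics/c19.png",cv2.resize(im[150:350,210:430],None,fx=3,fy=3,interpolation=cv2.INTER_CUBIC))
E
```

```text
[ 0.58622253 -0.19394737  0.19910359] 0.04281775697646303
[(0.73, [319.7, 214.1], np.int64(3570))]
[ 0.5858 -0.1945  0.     -0.5406] -30.973650755136575 90.0625 3569.75
[ 0.5862 -0.1947 -0.0019 -0.5426] -31.09043160484039 83.375 3569.75
```

View pics/w19.png

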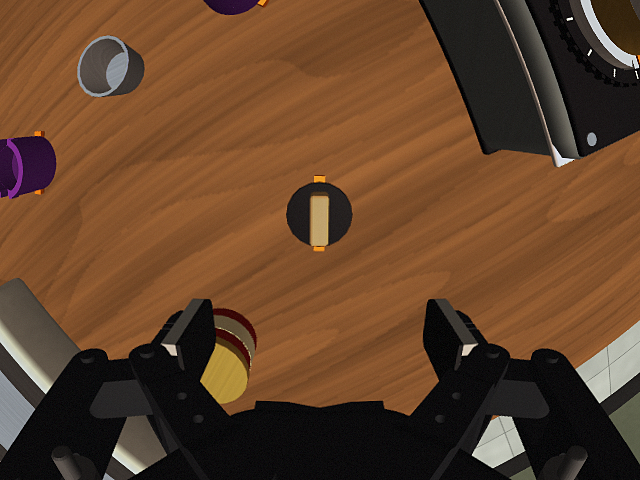

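View pics/c19.png

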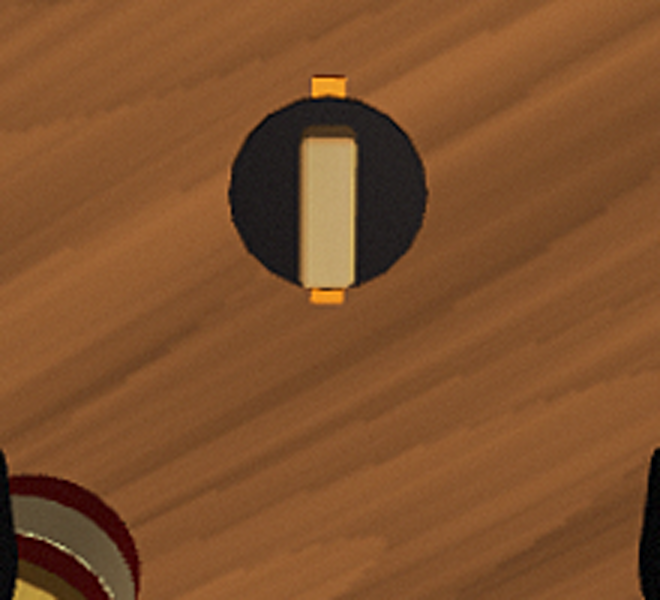

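```bash
python3 - <<'E'
from h import *
goto([.586,-.1946,.05],np.radians(59));goto([.586,-.1946,.019],np.radians(59))
E
```

```text
xyz cm [ 0.12 -0.24 15.18] rot deg [0.1  0.08 1.06] | cur yaw deg 60.06 q7 1.18
xyz cm [ 0.13 -0.24 18.28] rot deg [0.1  0.08 1.06] | cur yaw deg 60.06 q7 1.18
```

jog_arm([
  {"xyz": [0.1, -0.2, 4], "delta_rot": [0.1, 0, 1], "fingers": 0},
  {"xyz": [0.1, -0.2, 8], "delta_rot": [0.1, 0, 1], "fingers": 0},
  {"xyz": [0.1, -0.2, 12], "delta_rot": [0.1, 0, 1], "fingers": 0.3},
  {"xyz": [0.1, -0.2, 14], "delta_rot": [0.1, 0, 1], "fingers": 0.5},
  {"xyz": [0.1, -0.2, 14], "delta_rot": [0.1, 0, 1], "fingers": 0.5},
])

```text
clock: 15.45
tcp_pos: [0.5843, -0.1925, 0.0588]
orientation: [-0.834, -3.024, 0.0]
contact_force: [-0.7, 0.1, -0.0]
grip_width: 0.0516
```

```bash
python3 - <<'E'
from h import *
imaging.grab_frame("wrist")
o=r.get_obs();ci,im=snap("w20")
print(o["tcp_pos"],np.abs(o["qvel"]).max(),o["grip_width"])
cs=imaging.cut_out("wrist","lid_centre");print([(c["conf"],c["position"],c["region"].sum()) for c in cs])
goto([.586,-.1946,.019],np.radians(59))
E
```

```text
[ 0.58614741 -0.19314059  0.06152227] 0.04843454553455624 0.04361719091380926
[(0.59, [314.9, 264.2], np.int64(9259))]
xyz cm [ 0.22 -0.18  4.54] rot deg [0.08 0.3  0.12] | cur yaw deg 59.12 q7 1.13
```

View pics/w20.png

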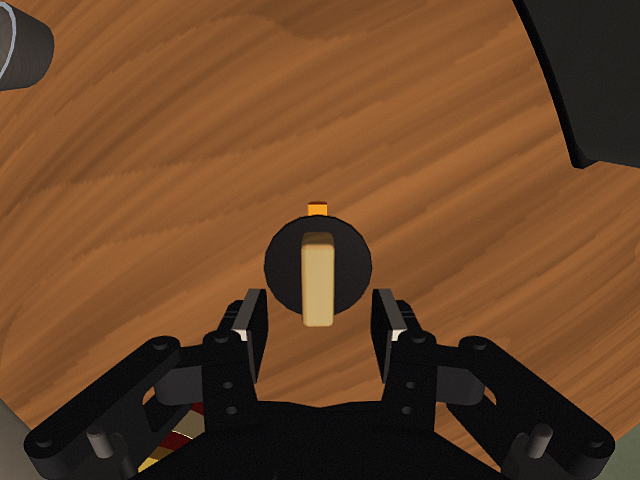

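jog_arm([
  {"xyz": [0.2, -0.15, 1.5], "delta_rot": [0, 0.2, 0], "fingers": 0.5},
  {"xyz": [0.2, -0.15, 3], "delta_rot": [0, 0.2, 0], "fingers": 0.5},
  {"xyz": [0.2, -0.15, 4.4], "delta_rot": [0, 0.2, 0], "fingers": 0.5},
  {"xyz": [0.2, -0.15, 4.4], "delta_rot": [0, 0.2, 0], "fingers": 0.5},
  {"xyz": [0.2, -0.15, 4.4], "delta_rot": [0, 0.2, 0], "fingers": 0.5},
])

```text
clock: 16.02
tcp_pos: [0.5861, -0.1944, 0.0202]
orientation: [0.836, 3.027, 0.001]
contact_force: [0.1, 0.5, -0.2]
grip_width: 0.0427
```

```bash
python3 - <<'E'
from h import *
o=r.get_obs();ci,im=snap("w21")
print(o["tcp_pos"],np.abs(o["qvel"]).max(),o["grip_width"],o["contact_force"])
goto([.586,-.1946,.019],np.radians(59))
E
```

```text
[ 0.58605408 -0.19435309  0.02017271] 0.01791010196387316 0.04273915827459583 [ 0.13746734  0.49782032 -0.16320627]
xyz cm [ 0.05 -0.04  0.18] rot deg [0.09 0.13 0.12] | cur yaw deg 59.12 q7 1.12
```

View pics/w21.png

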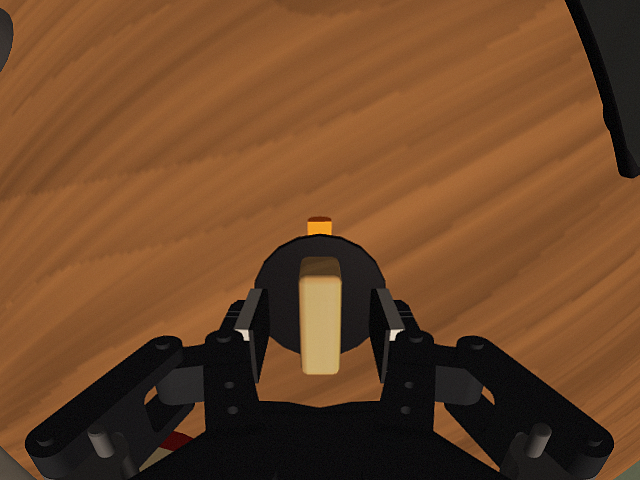

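Bar centred between the pads. Close.

jog_arm([
  {"xyz": [0, 0, 0.05], "delta_rot": [0, 0, 0], "fingers": 1},
  {"xyz": [0, 0, 0.05], "delta_rot": [0, 0, 0], "fingers": 1},
  {"xyz": [0, 0, 0.05], "delta_rot": [0, 0, 0], "fingers": 1},
  {"xyz": [0, 0, 0.05], "delta_rot": [0, 0, 0], "fingers": 1},
  {"xyz": [0, 0, 0.05], "delta_rot": [0, 0, 0], "fingers": 1},
], grip_force=40)

```text
clock: 16.48
tcp_pos: [0.5875, -0.1947, 0.0213]
orientation: [0.835, 3.024, 0.001]
contact_force: [-0.4, -0.0, 6.0]
grip_width: 0.0151
```

```bash
python3 - <<'E'
from h import *
o=r.get_obs();ci,im=snap("w22")
print(o["tcp_pos"],np.abs(o["qvel"]).max(),o["grip_width"],o["contact_force"])
goto([.5343,.0403,.33],np.radians(83.93))
E
```

```text
[ 0.58747285 -0.19473256  0.02125162] 0.0024462730442652626 0.015147528854507177 [-0.4433811  -0.04609251  5.96742528]
xyz cm [ 16.5   17.5  -30.91] rot deg [  0.06   0.25 -24.81] | cur yaw deg 59.12 q7 1.12
```

View pics/w22.png

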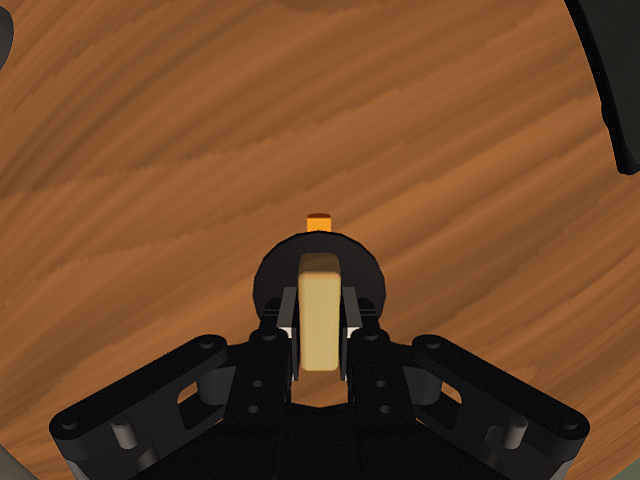

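jog_arm([
  {"xyz": [0, 0, -4], "delta_rot": [0, 0, 0], "fingers": 1},
  {"xyz": [0, 0, -8], "delta_rot": [0, 0, 0], "fingers": 1},
  {"xyz": [0, 0, -12], "delta_rot": [0, 0, 0], "fingers": 1},
  {"xyz": [0, 0, -16], "delta_rot": [0, 0, -5], "fingers": 1},
  {"xyz": [0.5, 0.5, -20], "delta_rot": [0, 0, -10], "fingers": 1},
])

```text
clock: 16.95
tcp_pos: [0.5841, -0.1892, 0.2228]
orientation: [0.566, 3.086, -0.001]
contact_force: [1.5, -0.8, -1.6]
grip_width: 0.0149
```

jog_arm([
  {"xyz": [0.6, 0.8, -4], "delta_rot": [0, 0, -3], "fingers": 1},
  {"xyz": [1.5, 2, -7.5], "delta_rot": [0, 0, -6], "fingers": 1},
  {"xyz": [3, 4, -10], "delta_rot": [0, 0, -9], "fingers": 1},
  {"xyz": [5, 6.5, -11], "delta_rot": [0, 0, -12], "fingers": 1},
  {"xyz": [7, 9, -11.5], "delta_rot": [0, 0, -14.8], "fingers": 1},
])

```text
clock: 17.37
tcp_pos: [0.5503, -0.0794, 0.3399]
orientation: [0.162, 3.13, -0.002]
contact_force: [-0.5, 0.7, -0.8]
grip_width: 0.0147
```

```bash
python3 - <<'E'
from h import *
o=r.get_obs();print(o["tcp_pos"],o["grip_width"],o["contact_force"])
goto([.5343,.0403,.325],np.radians(83.93))
E
```

```text
[ 0.55029813 -0.07944899  0.33988366] 0.014747782607590205 [-0.49228322  0.71595511 -0.81822541]
xyz cm [ 2.84 11.75  1.45] rot deg [-0.06  0.41  0.16] | cur yaw deg 84.09 q7 1.43
```

jog_arm([
  {"xyz": [1, 4, 0.2], "delta_rot": [0, 0.4, 0.1], "fingers": 1},
  {"xyz": [2, 8, 0.5], "delta_rot": [0, 0.4, 0.1], "fingers": 1},
  {"xyz": [2.8, 11, 1], "delta_rot": [0, 0.4, 0.1], "fingers": 1},
  {"xyz": [2.8, 11.7, 1.4], "delta_rot": [0, 0.4, 0.1], "fingers": 1},
  {"xyz": [2.8, 11.7, 1.4], "delta_rot": [0, 0.4, 0.1], "fingers": 1},
])

```text
clock: 17.78
tcp_pos: [0.5334, 0.043, 0.3246]
orientation: [-0.155, -3.136, 0.001]
contact_force: [-0.2, -0.3, -1.3]
grip_width: 0.0151
```

```bash
python3 - <<'E'
from h import *
for i in range(4):imaging.grab_frame("wrist")
o=r.get_obs();ci,im=snap("w23");T=o["tcp_pos"];Rt=R.from_rotvec(o["orientation"])
print(T,np.abs(o["qvel"]).max(),o["grip_width"],o["contact_force"])
bar=np.array([[.022,-.008,.041],[.022,.008,.041],[-.022,.008,.041],[-.022,-.008,.041],[.022,-.008,.041]])
overlay(im,ci,T,Rt,np.array([.0,0,.0213]),[cl(.03,.015),LUG,bar],3.2,(205,160,435,345),"pics/o23.png")
goto([.5343,.0403,.2743],np.radians(83.93))
E
```

```text
[0.53490559 0.03752446 0.32542663] 0.004932878525997703 0.014941349269525138 [ 0.17796057 -0.38309518 -1.32930808]
xyz cm [0.09 0.27 5.12] rot deg [-0.1   0.01 -0.13] | cur yaw deg 83.8 q7 1.19
```

View pics/o23.png

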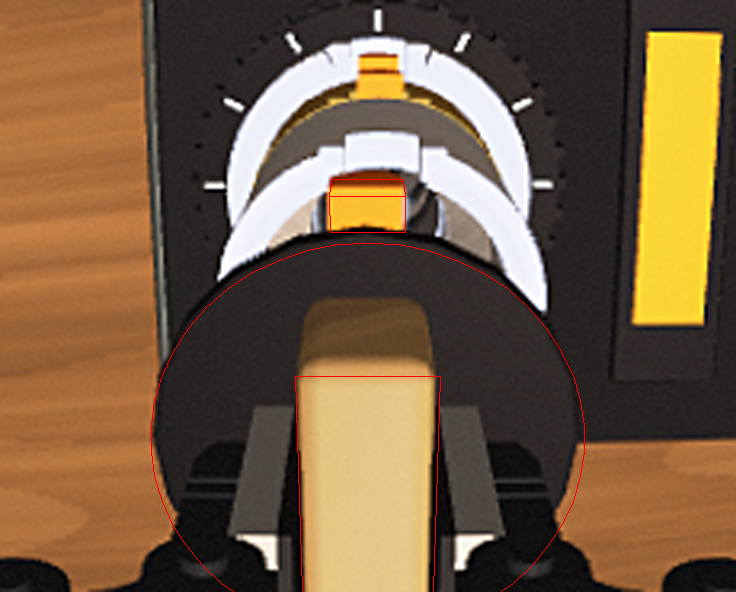

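jog_arm([
  {"xyz": [0.2, 0.27, 0.8], "delta_rot": [-0.1, 0, -0.1], "fingers": 1},
  {"xyz": [0.2, 0.27, 1.8], "delta_rot": [-0.1, 0, -0.1], "fingers": 1},
  {"xyz": [0.2, 0.27, 2.8], "delta_rot": [-0.1, 0, -0.1], "fingers": 1},
  {"xyz": [0.2, 0.27, 3.6], "delta_rot": [-0.1, 0, -0.1], "fingers": 1},
  {"xyz": [0.2, 0.27, 3.7], "delta_rot": [-0.1, 0, -0.1], "fingers": 1},
])

```text
clock: 18.45
tcp_pos: [0.532, 0.04, 0.286]
orientation: [-0.167, -3.134, 0.001]
contact_force: [0.3, 0.3, -1.6]
grip_width: 0.015
```

```bash
python3 - <<'E'
from h import *
for i in range(2):imaging.grab_frame("wrist")
o=r.get_obs();ci,im=snap("w24");T=o["tcp_pos"];print(T,np.abs(o["qvel"]).max(),o["contact_force"])
goto([.5331,.0404,.2743],np.radians(83.93))
cv2.imwrite("pics/c24.png",cv2.resize(im[160:320,220:420],None,fx=4,fy=3.7,interpolation=cv2.INTER_CUBIC))
E
```

```text
[0.53287644 0.04037036 0.28770947] 0.023543841000357425 [ 1.35470986  0.60675833 -0.75774763]
xyz cm [ 0.01 -0.02  1.4 ] rot deg [ 0.   -0.01 -0.02] | cur yaw deg 83.91 q7 1.18
```

View pics/c24.png

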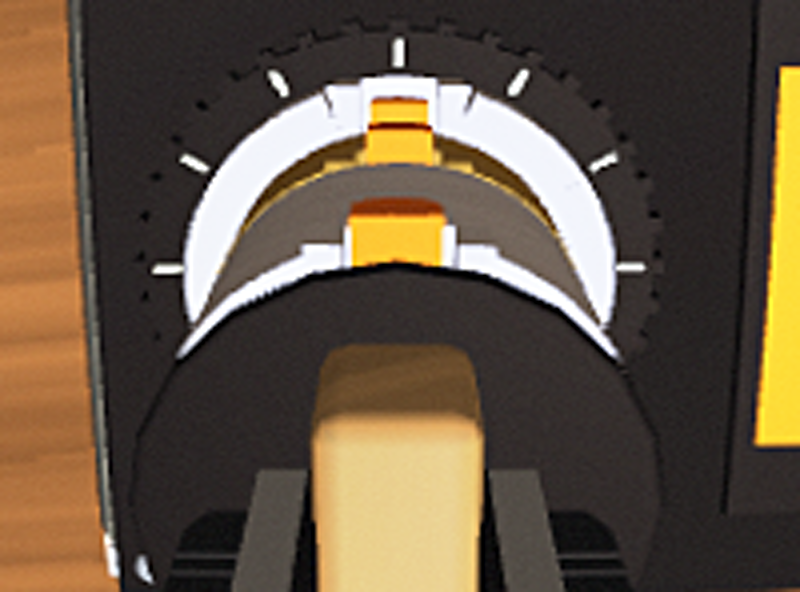

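Aligned (lug 397, notch 400). Lower.

jog_arm([
  {"xyz": [0, 0, 0.4], "delta_rot": [0, 0, 0], "fingers": 1},
  {"xyz": [0, 0, 0.8], "delta_rot": [0, 0, 0], "fingers": 1},
  {"xyz": [0, 0, 1.2], "delta_rot": [0, 0, 0], "fingers": 1},
  {"xyz": [0, 0, 1.45], "delta_rot": [0, 0, 0], "fingers": 1},
  {"xyz": [0, 0, 1.45], "delta_rot": [0, 0, 0], "fingers": 1},
])

```text
clock: 19.02
tcp_pos: [0.5336, 0.0407, 0.2742]
orientation: [0.167, 3.136, 0.0]
contact_force: [0.8, -0.6, 2.1]
grip_width: 0.0153
```

```bash
python3 - <<'E'
from h import *
for i in range(2):imaging.grab_frame("wrist")
o=r.get_obs();ci,im=snap("w25");T=o["tcp_pos"];print(T,np.abs(o["qvel"]).max(),o["contact_force"])
goto([.5331,.0404,.2743],np.radians(83.93))
cv2.imwrite("pics/c25.png",cv2.resize(im[160:320,220:420],None,fx=4,fy=3.7,interpolation=cv2.INTER_CUBIC))
E
```

```text
[0.53358454 0.04063254 0.27420941] 0.0026009476336514366 [0.22612478 0.00753756 2.74302536]
xyz cm [ 0.05 -0.03 -0.01] rot deg [ 0.02  0.04 -0.02] | cur yaw deg 83.91 q7 1.17
```

View pics/c25.png

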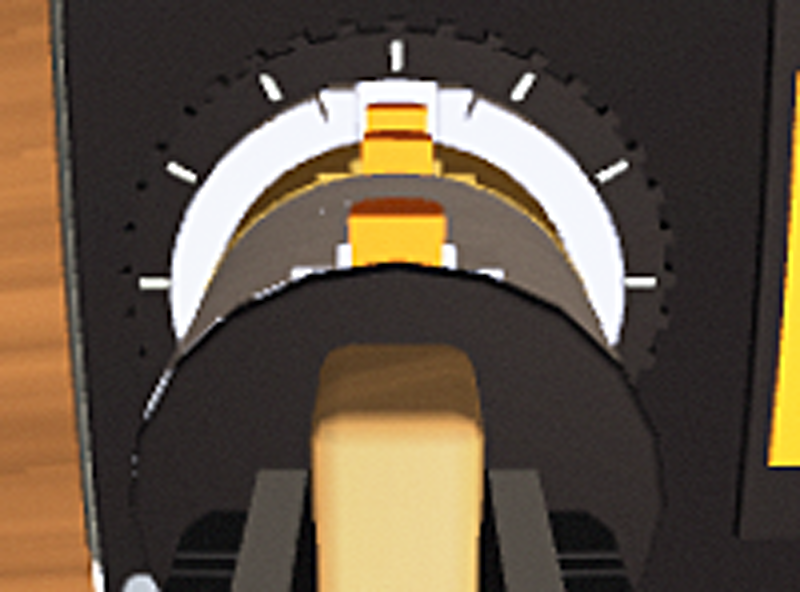

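Seated (z 0.2742 as expected, lug down in notch). Small push, release to half open, raise.

jog_arm([
  {"xyz": [0, 0, 0.15], "delta_rot": [0, 0, 0], "fingers": 1},
  {"xyz": [0, 0, 0.15], "delta_rot": [0, 0, 0], "fingers": 1},
  {"xyz": [0, 0, 0], "delta_rot": [0, 0, 0], "fingers": 0.5},
  {"xyz": [0, 0, 0], "delta_rot": [0, 0, 0], "fingers": 0.5},
  {"xyz": [0, 0, 0], "delta_rot": [0, 0, 0], "fingers": 0.5},
])

```text
clock: 19.58
tcp_pos: [0.5335, 0.0406, 0.2739]
orientation: [0.167, 3.137, 0.0]
contact_force: [0.7, 0.7, -0.3]
grip_width: 0.0427
```

jog_arm([
  {"xyz": [0, 0, -1.5], "delta_rot": [0, 0, 0], "fingers": 0.5},
  {"xyz": [0, 0, -4], "delta_rot": [0, 0, 0], "fingers": 0.5},
  {"xyz": [0, 0, -6], "delta_rot": [0, 0, 0], "fingers": 0.5},
  {"xyz": [0, 0, -6.5], "delta_rot": [0, 0, 0], "fingers": 0.5},
  {"xyz": [0, 0, -6.5], "delta_rot": [0, 0, 0], "fingers": 0.5},
])

```text
clock: 20.0
tcp_pos: [0.5343, 0.0408, 0.3402]
orientation: [0.167, 3.134, 0.001]
contact_force: [-1.2, -0.3, -0.2]
grip_width: 0.0429
```

```bash
python3 - <<'E'
from h import *
for i in range(3):imaging.grab_frame("wrist")
o=r.get_obs();ci,im=snap("w26");T=o["tcp_pos"];print(T,np.abs(o["qvel"]).max(),o["contact_force"],o["grip_width"],o["clock"])
s=imaging.grab_frame("side");c=imaging.grab_frame("scene")
cv2.imwrite("pics/s26.png",np.hstack([cv2.resize(s[150:300,230:380],(390,390),interpolation=cv2.INTER_CUBIC),cv2.resize(c[190:310,290:410],(390,390),interpolation=cv2.INTER_CUBIC)]))
E
```

```text
[0.53278333 0.04035001 0.33742271] 0.004814782371401972 [ 0.38845173 -0.32307499 -0.4064576 ] 0.042717692728899685 20.15
```

View pics/w26.png

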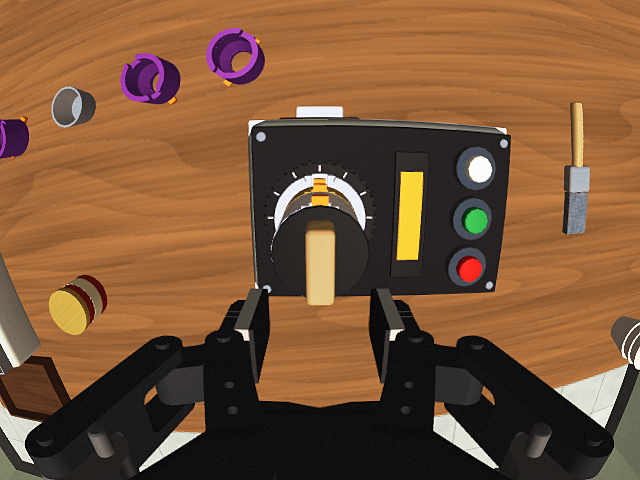

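View pics/s26.png

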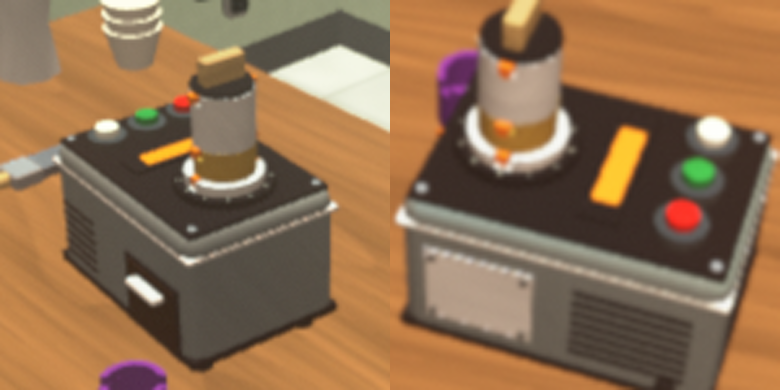

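```bash
python3 - <<'E'
from h import *
im=cv2.imread("pics/w26.png");ci=loadci("w26")
hsv=cv2.cvtColor(im,cv2.COLOR_BGR2HSV);H,Sa,V=hsv[...,0],hsv[...,1],hsv[...,2]
im7=cv2.imread("pics/w7.png");ci7=loadci("w7")
def cen(im,b,kind):
    hsv=cv2.cvtColor(im,cv2.COLOR_BGR2HSV);H,Sa,V=hsv[...,0],hsv[...,1],hsv[...,2]
    mask={"w":(V>200)&(Sa<60),"g":(H>40)&(H<85)&(Sa>120),"r":((H<8)|(H>172))&(Sa>150)}[kind]
    m=np.zeros_like(mask);m[b[1]:b[3],b[0]:b[2]]=mask[b[1]:b[3],b[0]:b[2]]
    n,l,st,c=cv2.connectedComponentsWithStats(m.astype(np.uint8));i=1+np.argmax(st[1:,4]);return c[i]
for k,b,b7 in(("w",(455,145,505,190),(465,60,505,100)),("g",(450,200,500,240),(465,115,510,155)),("r",(445,250,495,290),(465,170,510,212))):
    c=cen(im,b,k);c7=cen(im7,b7,k)
    print(k,c.round(1),atz(ray("wrist",c,ci),.180).round(4),atz(ray("wrist",c7,ci7),.180).round(4),tri([ray("wrist",c,ci),ray("wrist",c7,ci7)])[0].round(4))
yaw=np.radians(83.93)
goto([.5009,.1819,.26],yaw);
E
```

```text
w [479.8 169. ] [0.5003 0.1816 0.18  ] [0.5008 0.1816 0.18  ] [0.5006 0.1825 0.1782]
g [474.1 219.9] [0.5448 0.1753 0.18  ] [0.546  0.1749 0.18  ] [0.5463 0.1777 0.1743]
r [468.7 268.3] [0.5897 0.1707 0.18  ] [0.5908 0.1705 0.18  ] [0.5921 0.173  0.1744]
xyz cm [ 4.67 13.73  7.77] rot deg [-0.01 -0.09 -0.02] | cur yaw deg 83.91 q7 1.19
```

jog_arm([
  {"xyz": [1, 3.5, 0], "delta_rot": [0, 0, 0], "fingers": 1},
  {"xyz": [2.2, 7, 0], "delta_rot": [0, 0, 0], "fingers": 1},
  {"xyz": [3.5, 10.5, 1], "delta_rot": [0, 0, 0], "fingers": 1},
  {"xyz": [4.7, 13.7, 4], "delta_rot": [0, 0, 0], "fingers": 1},
  {"xyz": [4.7, 13.7, 7.5], "delta_rot": [0, 0, 0], "fingers": 1},
])

```text
clock: 20.72
tcp_pos: [0.4996, 0.1899, 0.2646]
orientation: [0.153, 3.135, 0.01]
contact_force: [0.8, 0.5, -0.1]
grip_width: -0.0
```

jog_arm([
  {"xyz": [0, 0, 1], "delta_rot": [0, 0, 0], "fingers": 1},
  {"xyz": [0, 0, 1], "delta_rot": [0, 0, 0], "fingers": 1},
  {"xyz": [0, 0, 1], "delta_rot": [0, 0, 0], "fingers": 1},
  {"xyz": [0, 0, 1], "delta_rot": [0, 0, 0], "fingers": 1},
  {"xyz": [0, 0, 1], "delta_rot": [0, 0, 0], "fingers": 1},
])

```text
clock: 21.13
tcp_pos: [0.5012, 0.1892, 0.2564]
orientation: [0.156, 3.131, 0.011]
contact_force: [-0.6, 0.6, -0.2]
grip_width: 0.0
```

```bash
python3 - <<'E'
from h import *
for i in range(2):imaging.grab_frame("wrist")
o=r.get_obs();ci,im=snap("w27");T=o["tcp_pos"];print(T,np.abs(o["qvel"]).max(),o["contact_force"],o["grip_width"],o["clock"])
goto([.5008,.182,.195],np.radians(84))
E
```

```text
[0.50072066 0.18940285 0.25599694] 0.008786051627332618 [-0.55143983 -0.97080359 -0.22903137] 0.00034271998409519917 21.2333
xyz cm [-0.08 -0.78  6.07] rot deg [0.39 0.28 0.34] | cur yaw deg 84.34 q7 0.86
```

View pics/w27.png

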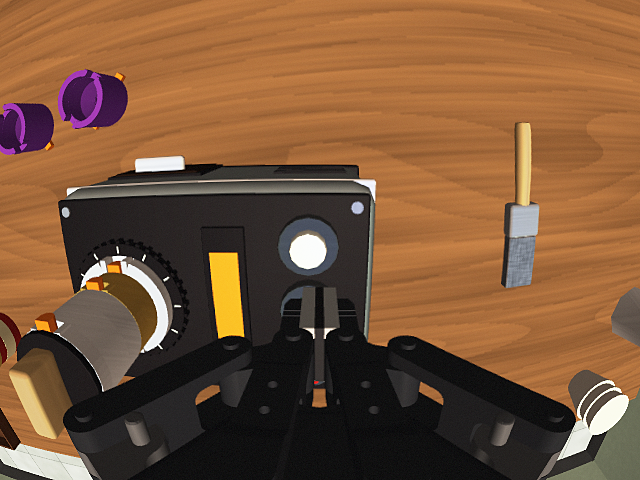

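jog_arm([
  {"xyz": [-0.1, -0.6, 1], "delta_rot": [0.3, 0.2, 0.3], "fingers": 1},
  {"xyz": [-0.1, -0.8, 3], "delta_rot": [0.3, 0.2, 0.3], "fingers": 1},
  {"xyz": [-0.1, -0.8, 5], "delta_rot": [0.3, 0.2, 0.3], "fingers": 1},
  {"xyz": [-0.1, -0.8, 6], "delta_rot": [0.3, 0.2, 0.3], "fingers": 1},
  {"xyz": [-0.1, -0.8, 6], "delta_rot": [0.3, 0.2, 0.3], "fingers": 1},
])

```text
clock: 21.7
tcp_pos: [0.4996, 0.1805, 0.1932]
orientation: [-0.164, -3.134, 0.001]
contact_force: [0.1, -0.1, 0.6]
grip_width: -0.0001
```

```bash
python3 - <<'E'
from h import *
for i in range(2):imaging.grab_frame("wrist")
o=r.get_obs();ci,im=snap("w28");T=o["tcp_pos"];print(T,np.abs(o["qvel"]).max(),o["contact_force"],o["grip_width"],o["clock"])
goto([.5008,.182,.174],np.radians(84))
s=imaging.grab_frame("side")
cv2.imwrite("pics/s28.png",np.hstack([cv2.resize(im[180:420,200:440],(400,400),interpolation=cv2.INTER_CUBIC),cv2.resize(s[110:290,200:380],(400,400),interpolation=cv2.INTER_CUBIC)]))
E
```

```text
[0.50111915 0.18178326 0.19578516] 0.020617677305168988 [ 0.77934528 -0.54668801 -0.19677982] -0.000172681714218385 21.8
xyz cm [ 0.08 -0.02  2.24] rot deg [0.13 0.13 0.03] | cur yaw deg 84.03 q7 0.82
```

View pics/s28.png

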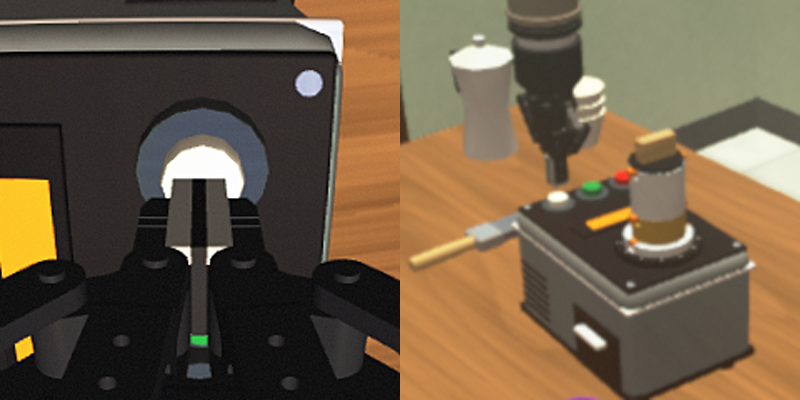

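jog_arm([
  {"xyz": [0, 0, 0.7], "delta_rot": [0, 0, 0], "fingers": 1},
  {"xyz": [0, 0, 1.4], "delta_rot": [0, 0, 0], "fingers": 1},
  {"xyz": [0, 0, 1.9], "delta_rot": [0, 0, 0], "fingers": 1},
  {"xyz": [0, 0, 2.1], "delta_rot": [0, 0, 0], "fingers": 1},
  {"xyz": [0, 0, 2.15], "delta_rot": [0, 0, 0], "fingers": 1},
])

```text
clock: 22.32
tcp_pos: [0.5022, 0.1824, 0.176]
orientation: [0.163, 3.134, 0.003]
contact_force: [-1.8, -1.6, 11.2]
grip_width: 0.0002
```

```bash
python3 - <<'E'
from h import *
for i in range(2):imaging.grab_frame("wrist")
o=r.get_obs();ci,im=snap("w29");T=o["tcp_pos"];print(T,np.abs(o["qvel"]).max(),o["contact_force"],o["clock"])
s=imaging.grab_frame("side")
cv2.imwrite("pics/s29.png",np.hstack([cv2.resize(im[180:420,200:440],(400,400),interpolation=cv2.INTER_CUBIC),cv2.resize(s[160:250,240:330],(400,400),interpolation=cv2.INTER_CUBIC)]))
E
```

```text
[0.50215602 0.18236874 0.17602643] 0.002388213857822641 [-1.38510411 -1.17344119  8.52258252] 22.4167
```

View pics/s29.png

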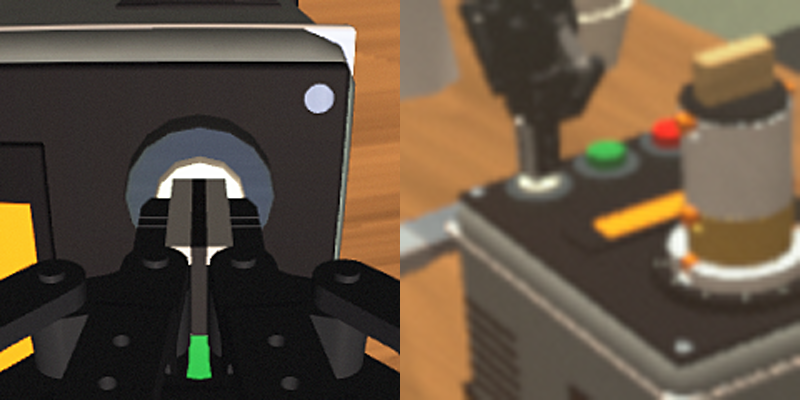

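jog_arm([
  {"xyz": [0, 0, -1.5], "delta_rot": [0, 0, 0], "fingers": 1},
  {"xyz": [0, 0, -3], "delta_rot": [0, 0, 0], "fingers": 1},
  {"xyz": [-2, 0, -3], "delta_rot": [0, 0, 0], "fingers": 1},
  {"xyz": [-4.4, 0, -3], "delta_rot": [0, 0, 0], "fingers": 1},
  {"xyz": [-4.4, 0, -2.5], "delta_rot": [0, 0, 0], "fingers": 1},
])

```text
clock: 22.93
tcp_pos: [0.5502, 0.1767, 0.2021]
orientation: [0.168, 3.129, 0.005]
contact_force: [-0.6, -0.3, 0.5]
grip_width: -0.0
```

```bash
python3 - <<'E'
from h import *
for i in range(3):imaging.grab_frame("wrist")
o=r.get_obs();ci,im=snap("w30");T=o["tcp_pos"];print(T,np.abs(o["qvel"]).max(),o["contact_force"],o["clock"])
goto([.546,.177,.1745],np.radians(84))
s=imaging.grab_frame("side")
cv2.imwrite("pics/s30.png",np.hstack([cv2.resize(im[180:420,200:440],(400,400),interpolation=cv2.INTER_CUBIC),cv2.resize(s[160:250,240:330],(400,400),interpolation=cv2.INTER_CUBIC)]))
E
```

```text
[0.54478713 0.17763668 0.20014301] 0.016186852011691948 [-0.55495837  0.85271555 -0.93757696] 23.0833
xyz cm [-0.14 -0.09  2.6 ] rot deg [0.11 0.11 0.08] | cur yaw deg 84.08 q7 0.86
```

View pics/s30.png

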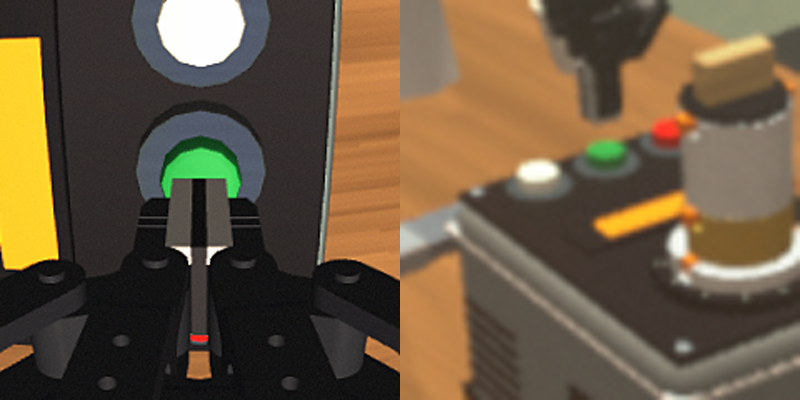

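White is up again; fingertip over green.

jog_arm([
  {"xyz": [-0.1, -0.05, 0.7], "delta_rot": [0, 0, 0], "fingers": 1},
  {"xyz": [-0.1, -0.05, 1.4], "delta_rot": [0, 0, 0], "fingers": 1},
  {"xyz": [-0.1, -0.05, 2.1], "delta_rot": [0, 0, 0], "fingers": 1},
  {"xyz": [-0.1, -0.05, 2.5], "delta_rot": [0, 0, 0], "fingers": 1},
  {"xyz": [-0.1, -0.05, 2.6], "delta_rot": [0, 0, 0], "fingers": 1},
])

```text
clock: 23.6
tcp_pos: [0.5453, 0.1776, 0.1758]
orientation: [0.162, 3.135, 0.001]
contact_force: [-7.7, -3.7, 19.7]
grip_width: 0.0
```

```bash
python3 - <<'E'
from h import *
for i in range(2):imaging.grab_frame("wrist")
o=r.get_obs();ci,im=snap("w31");T=o["tcp_pos"];print(T,np.abs(o["qvel"]).max(),o["contact_force"],o["clock"])
s=imaging.grab_frame("side")
cv2.imwrite("pics/s31.png",np.hstack([cv2.resize(im[180:420,200:440],(400,400),interpolation=cv2.INTER_CUBIC),cv2.resize(s[160:250,240:330],(400,400),interpolation=cv2.INTER_CUBIC)]))
E
```

```text
[0.54529849 0.177533   0.17591765] 0.0033455728389227965 [-6.37462745 -2.47083666 14.42914891] 23.7
```

View pics/s31.png

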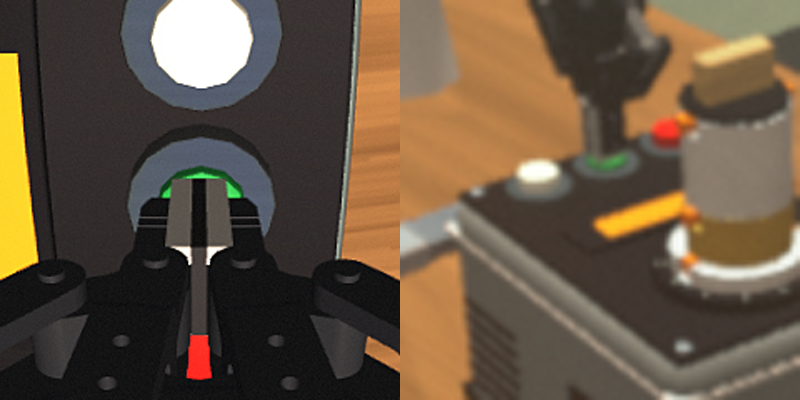

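Green fully down (z 0.1759, 14–20 N). Withdraw straight up.

jog_arm([
  {"xyz": [0, 0, -3], "delta_rot": [0, 0, 0], "fingers": 1},
  {"xyz": [0, 0, -7], "delta_rot": [0, 0, 0], "fingers": 1},
  {"xyz": [0, 0, -11], "delta_rot": [0, 0, 0], "fingers": 1},
  {"xyz": [0, 0, -14], "delta_rot": [0, 0, 0], "fingers": 1},
  {"xyz": [0, 0, -14], "delta_rot": [0, 0, 0], "fingers": 1},
])

```text
clock: 24.22
tcp_pos: [0.5476, 0.1791, 0.3227]
orientation: [0.161, 3.125, 0.008]
contact_force: [0.4, 0.8, 0.1]
grip_width: -0.0002
```

```bash
python3 - <<'E'
from h import *
for i in range(5):imaging.grab_frame("wrist")
o=r.get_obs();ci,im=snap("w32");T=o["tcp_pos"];print(T,np.abs(o["qvel"]).max(),o["contact_force"],o["clock"])
s=imaging.grab_frame("side");c=imaging.grab_frame("scene")
cv2.imwrite("pics/s32.png",np.hstack([cv2.resize(s[100:420,200:520],(390,390),interpolation=cv2.INTER_CUBIC),cv2.resize(c[180:310,290:420],(390,390),interpolation=cv2.INTER_CUBIC)]))
for n in("tin_centre","dosing_cup_centre","brush_grip"):
    print(n,[imaging.tip_of("side",n)[:1],imaging.tip_of("scene",n)[:1]])
E
```

```text
[0.54412936 0.17686425 0.31404532] 0.00426431666855269 [-0.50809427 -0.41665686 -0.49903592] 24.4667
tin_centre [[{'position': [474.0, 314.2], 'conf': 0.67}], [{'position': [169.3, 274.2], 'conf': 0.78}]]
dosing_cup_centre [[{'position': [359.8, 366.6], 'conf': 0.71}], [{'position': [234.2, 210.8], 'conf': 0.9}]]
brush_grip [[{'position': [224.0, 220.2], 'conf': 0.64}], [{'position': [478.2, 292.5], 'conf': 0.66}]]
```

View pics/s32.png

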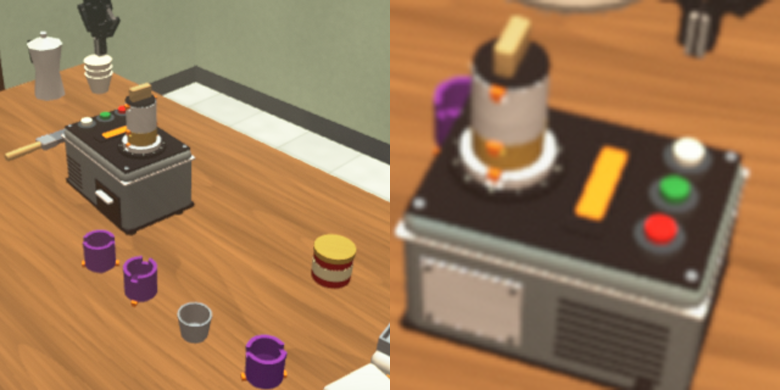

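All keys are up, the stack is closed, the tin, cup and brush have not moved, and the hand is clear.

```bash
python3 - <<'E'
from h import *
print(r.hand_in())
E
```

```text
the job is handed in; nothing more can be done
None
```

The grinder is back together and the job is handed in, at about 24.6 s of the 72 s. The hand-in reports no verdict, so the checks below are my own.

- **Assembly:** I placed the ring, then the hopper, then the lid. Each went down with its lugs in the notches, reached its seated height to within about 0.1 mm by tool height, and was let go.
- **Keys:** I pressed the white key and then the green key, each down to its stop at tool height 0.176 m. The force was about 9–11 N on white and 14–20 N on green. White was up again before I pressed green, and red was not touched.
- **Last checks:** The pictures before hand-in show the stack closed, all three keys up and the hand about 14 cm above the green key. The tin and cup are within a few pixels of their starting positions; I compared the brush only by eye, as I had not measured it at the start.
- **Disagreements:**
  - Parts in the hand appeared 1–2 mm ahead of the tool centre in the wrist camera; I corrected for this when placing them.
  - Two-view heights came out 4–11 mm low for some points: collar 167 against 178 mm, hopper rim 56 against 65 mm. I used the stated heights instead, and the contact heights agreed with them.
  - The first jog call was refused for a format error and moved nothing.

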